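Wind the drum clock of the clean-room climate recorder

TASK

Give the climate recorder on the bench its weekly wind: push the pen lifter fully over so that both pens swing clear of the chart, wind the drum clock fully with the wing key on top of the drum, then push the lifter all the way back so that the pens rest on the chart again. The key winds anticlockwise (seen from above) and sits on a left-hand thread, so turning it clockwise winds nothing and only unscrews it: do not unscrew it. Keep off the delicate pen arms and leave the bottle, the magazine and the spool case where they stand.

Things in the scene. Friction and masses are not known exactly. Their poses are not given: they have to be found in the camera images.
- recorder: Drum-type climate recorder, fixed on the bench, cover off. Grey-white base 150 x 290 x 25 mm; origin: centre of its underside; x from its front edge (nearest the robot) to its back, y along its length, z up. Louvred sensor guard (112 x 44 mm, 118 mm high) at y -118 mm; pen-arm pillar (11 mm across, 124 mm high) at x -35, y -60 mm. Nothing on it stands higher than the key.
- drum_top (a point): Centre of the top of the upright chart drum (93 mm across, top 128 mm above the bench), which is also the key's axis. On it lie a flat ratchet wheel and its click, up to 138 mm above the bench.
- key_centre (a point): Centre of the brass wing key on the drum's axis, 166 mm above the bench. An upright butterfly plate, 8 mm thick (its x axis), 70 mm over its two round wings (its y axis), from 151 to 181 mm above the bench, on a 15 mm round hub. It turns about its z (up). Beside the hub only the wings stand above 138 mm.
- clock_spring (a joint): How far the clock spring is wound, rad: 0 run down, 9.0 fully wound (firm stop). It grows as the key is turned anticlockwise seen from above, against 0.016 N m per rad (0.16 N m at 4, 0.24 N m at 9). A 24-tooth ratchet holds it: when let go, the key slips back by up to 0.3 rad to the last tooth and stays (at 8.92 once the stop was reached). It cannot be turned back clockwise.
- key (a joint): How far the key is unscrewed on the winding arbor's left-hand thread, rad: 0 screwed home; it grows as the key is turned clockwise (from above) against 0.025 N m. It may begin unscrewed by up to 0.8; turned anticlockwise the key first screws home, then winds. It rises 1.25 mm a turn.
- lifter (a joint): Angle of the pen lifter lever, rad: 0 pens resting on the chart (as at the start), 0.9 pens fully clear (17 mm off), firm stops at both. It grows as the lever turns anticlockwise seen from above, its finger post moving along the front of the recorder away from the drum (to the recorder's -y). It stays where it is left; about 1.3 N at the post moves it.
- lifter_post (a point): On the axis of the black upright finger post at the end of the pen lifter lever, 74 mm above the bench. The post is 12 mm across with an 18 mm round head; its foot is 33 mm and its top 97 mm above the bench. It stands in front of the recorder's base, 80 mm from the lever's pivot.
- lifter_pivot (a point): On the upright pivot axis of the pen lifter lever, at the front of the base.
- pens: The two thin aluminium pen arms, one above the other (66 and 104 mm above the bench), 135 mm long; origin on their pillar's axis. They reach along the front of the recorder to the front of the drum and swing out to its front, moved only by the lifter. They bend easily: keep off.
- solvent_bottle: White plastic bottle, 64 mm across, 165 mm high, to the robot's left; origin at its underside.
- magazine: Aluminium lead-frame magazine, 160 x 74 x 64 mm, to the robot's right; origin at the centre of its underside.
- spool_case: Round wire-spool case, 76 mm across, 34 mm high, to the robot's left beyond the bottle; origin at the centre of its underside.

How it is judged:
On the way, in this order (a step that is already met when the one before it is completed fails the run):
1. the pen lifter is pushed over, pens clear of the chart (lifter beyond 0.6 rad) (value of joint lifter above 0.6 rad), for 0.2 s.
2. with the pens still clear, the clock is wound fully (spring at 8.6 rad or more) (value of joint clock_spring above 8.6 rad and value of joint lifter above 0.4 rad), for 0.2 s.
3. the pens are put back on the chart (lifter under 0.1 rad) (value of joint lifter below 0.1 rad), for 0.2 s.
At the end, for the whole second after the job is handed in: Spring wound to 8.55 of 9.0 rad or more (no more than one ratchet tooth short) and at rest; key screwed home within 0.5 rad; lifter under 0.1 rad, pens on the chart; bottle, magazine and spool case within 30 mm of where they stood (value of joint clock_spring above 8.55 rad and value of joint key below 0.5 rad and value of joint lifter below 0.1 rad and velocity of joint each of lifter, clock_spring below 0.1 rad/s and distance of each of solvent_bottle, magazine, spool_case from where it was at the start of the episode below 0.03 m); the robot touches nothing.
It fails at once if the key is unscrewed (more than 2 rad) (value of joint key above 2 rad).
It fails at once if the pen arms are pushed by the robot with more than 5 N (contact force between pens and the fingers above 5 N or contact force between pens and the arm above 5 N).
It fails at once if a bystander is moved by more than 30 mm (distance of any of solvent_bottle, magazine, spool_case from where it was at the start of the episode above 0.03 m).
It also fails if it takes over 58 s, if anything falls off the work surface, if the arm or the gripper's body presses on something with over 40 N, if the wrist force passes 120 N, or if a joint passes its speed limit or range.

ROBOT

A 6-joint arm with a two-finger parallel gripper is mounted at the origin on the work surface. World frame = base frame: x ahead of the robot, y to its left, z up, the work surface at z = 0. Lengths are in m, angles in rad, forces in N, time in s.
With the tool pointing down it reaches from about 0.35 to 0.775 m from the base axis. Payload 7.3 kg.
Tool frame: the origin (TCP) lies at the very end of the fingers, on their centre line; the grasp point (between the pads) lies 19 mm behind it; x points along the fingers, y is the direction in which the jaws open and shut, and the axes are right-handed (so a half turn about x gives the same grasp; the last joint's range is limited). The gripper opens to 92 mm and grips with 3 to 60 N. Pads are 19 mm wide; open, the fingers measure 130 mm over their backs; the gripper's body (75 mm by 190 mm) begins 47 mm behind the grasp point.
Start: joints at [-1.342, 0.342, 1.524, -0, 1.275, -0.146], TCP at [0.192, -0.489, 0.227] pointing down, gripper open.
Joint ranges: [-2.53, 2.53], [-0.77, 2.02], [0.04, 2.7], [-1, 4.14], [0.28, 2.66], [-3.11, 3.11]. Speed limits (rad/s): [2.57, 2.57, 3.14, 3.14, 3.14, 3.14].

INTERFACE

Orientations are given as [roll, pitch, yaw] about the fixed x, y, z axes, in that order (R = Rz(yaw) Ry(pitch) Rx(roll)).
In Python, from cell import robot gives the robot as it stands.
- The arm moves only by the tool play_rows, never from a script. Its argument "moves" is a list that holds one entry, the list of rows, each a list of 5 numbers: the shift along the tool's x, y, z in m, then the turn about the tool's x in degrees, then the opening, from -1 (shut) to 1 (fully open), so that 0 is half open. A call has exactly 10 rows; each row shifts and turns the pose as measured when the row begins, along the tool's axes as they then stand; what a row does not reach is not made up. A row lasts 1/10 s, in which the tool goes at most 50 mm and 8.59 degrees, less where a joint would pass 70% of its speed; a pose out of reach is approached as far as the arm can. A call with a gripper value outside its range is refused whole. The fingers move at their own pace and stop on an object; "grip_force" is the grip in N (left out, the last holds). Time passes only in rows, so rows that do not move let the fingers close, or fill a call up. It gives the time, the measured TCP pose, the force and the opening at its end, in the units of the state.
- robot.observe(): the state, without advancing time (a new reading comes with each control period).
- robot.read_camera(name): name is "scene" or "top"; returns the picture (384x512x3 uint8, red, green, blue); there is no depth.
- robot.get_calibration(name): a dict with "mtx" (3x3 intrinsics, pixels), "k1" (the pictures are not rectified: a ray, as slopes to the right and down, at radius r is drawn at 1 + k1 r^2 times it, then the intrinsics apply), "view" (4x4, takes a point from world to camera coordinates). Camera axes: x right, y up, looking along -z (the intrinsics and any distortion apply to the point x, -y, -z); pixel columns grow to the right and rows downward; lengths in m; the calibration is good to about 2 mm. A picture is of the moment at which its call begins. get_calibration takes no time and is no camera call.
- robot.hand_in(): hands the job in, once; it reports no verdict.
Trained networks look in the newest picture that a camera, given by its name, has taken for a name from the list of things; names that differ only in an ending like _2 or _b are one class to them, and where a whole thing is asked for, a point or a joint stands for the part that bears it (a point fixed in the world has none). Each returns a list of dicts, best first, with "score" (0 to 1); they miss things now and then, are a little off and sometimes report something else, mostly with a low value. They report only what shows in the picture. A call takes as long as a camera call.
- robot.spot_in(camera, label): "point" ([column, row] in pixels, amid what is visible of it).
The state is a dict: "time": time; "qpos": joint angles; "qvel": joint speeds; "joint_efforts": joint torques, N m; "tool_pos": TCP position; "tool_rot": TCP orientation; "contact_force": force on the tool from outside, world axes, zero at the start; "torque": the same for the moment, N m; "opening": finger opening in m.
Only numpy, scipy, OpenCV 4.12 (cv2) and the standard library are available. Lean on these libraries where they do the work, as an engineer would, in place of code of your own. Each camera call takes 0.05 s, during which the arm holds its last target.

## Working session

There is one attempt and no reset: what is moved stays moved. The work goes in short steps, Python scripts to look and compute and a tool call to move; the robot and the scene stay as the last step left them, time stands still between calls to the robot, and variables do not carry over. Pictures are saved under pics/ and viewed, and the job is handed in when it is done.

Besides the shell and the picture viewer there is one more tool, called after ">>>" as name([rows], argument=value, ...), one row to a line, values as JSON. play_rows: Moves the arm, as the interface text tells. Its arguments: {"type":"object","properties":{"moves":{"type":"array"},"grip_force":{"type":"number"}},"required":["moves"]}

```bash
ls; mkdir -p pics
python3 - <<'E'
from cell import robot
import cv2,numpy as np
print(robot.observe())
for n in ("scene","top"):
    im=robot.read_camera(n); cv2.imwrite(f"pics/{n}0.png",im[:,:,::-1])
    c=robot.get_calibration(n);print(n,c)
    for l in ["key_centre","lifter_post","drum_top","lifter_pivot","pens","recorder","solvent_bottle","magazine","spool_case"]:
        print(l,[(np.round(d["point"],1).tolist(),round(d["score"],2)) for d in robot.spot_in(n,l)[:3]])
E
```

```text
pics
{'time': 0.0, 'qpos': array([-1.34199634e+00,  3.42719475e-01,  1.52503059e+00,  1.37021863e-05,
        1.27538212e+00, -1.45994999e-01]), 'qvel': array([ 0.00029807,  0.00105742, -0.00081133, -0.00135471,  0.00182051,
       -0.0010085 ]), 'joint_efforts': array([ 7.40061532e-04, -4.31245816e+01, -2.44218886e+01,  7.17497477e-02,
        5.57788624e-02, -1.62716506e-04]), 'tool_pos': array([ 0.19212644, -0.4881435 ,  0.22604191]), 'tool_rot': array([-1.72530181,  1.56925674,  1.79108183]), 'contact_force': array([-0.42090441, -0.43629042,  0.15402946]), 'torque': array([-0.01502165,  0.01747608,  0.01387517]), 'opening': 0.09170359611153867}
scene {'mtx': array([[358.17004789,   0.        , 261.04698648],
       [  0.        , 358.17004789, 185.24343981],
       [  0.        ,   0.        ,   1.        ]]), 'k1': -0.0502043280122666, 'view': array([[-0.0613589 ,  0.99805614, -0.01090987,  0.05977762],
       [-0.77963661, -0.04110016,  0.62488202,  0.3337704 ],
       [ 0.62321894,  0.04684781,  0.78064296, -1.32077085],
       [ 0.        ,  0.        ,  0.        ,  1.      
[... 444 characters left out ...]
      [  0.        ,   0.        ,   1.        ]]), 'k1': -0.130612295506413, 'view': array([[-0.02842751, -0.99947016, -0.01585176,  0.00774386],
       [ 0.99055076, -0.03029525,  0.13375871, -0.52522522],
       [-0.13416807, -0.01189954,  0.99088714, -1.36486807],
       [ 0.        ,  0.        ,  0.        ,  1.        ]])}
key_centre []
lifter_post [([219.9, 169.1], 0.65), ([247.5, 196.2], 0.62)]
drum_top [([160.8, 219.7], 0.71), ([248.0, 175.7], 0.58)]
lifter_pivot [([248.4, 173.5], 0.92)]
pens [([247.1, 185.8], 0.64)]
recorder [([246.2, 174.6], 0.79)]
solvent_bottle [([162.6, 218.9], 0.94)]
magazine [([382.2, 212.4], 0.96), ([261.2, 177.0], 0.31)]
spool_case [([152.6, 176.4], 0.65)]
```

Run:
```python
import cv2
a=cv2.imread("pics/scene0.png");b=cv2.imread("pics/top0.png")
cv2.imwrite("pics/sc_a.png",cv2.resize(a[140:300,190:430],None,fx=3.3,fy=3.3,interpolation=cv2.INTER_CUBIC))
cv2.imwrite("pics/tp_a.png",cv2.resize(b[110:270,130:350],None,fx=3.6,fy=3.6,interpolation=cv2.INTER_CUBIC))
```

```text
(no output)
```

View pics/scene0.png

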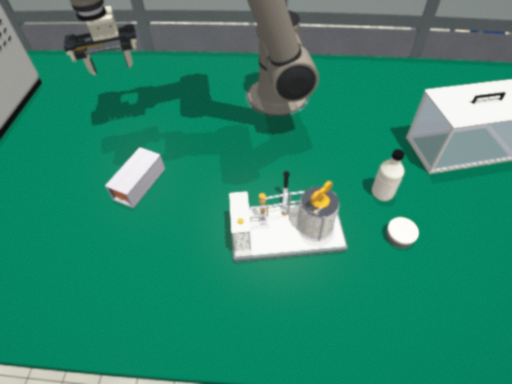

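View pics/top0.png

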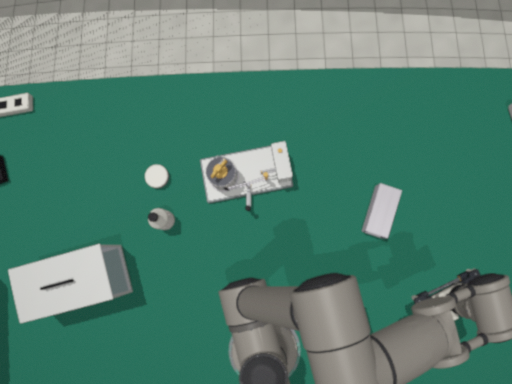

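```bash
sleep 1
```

```text
(no output)
```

View pics/sc_a.png

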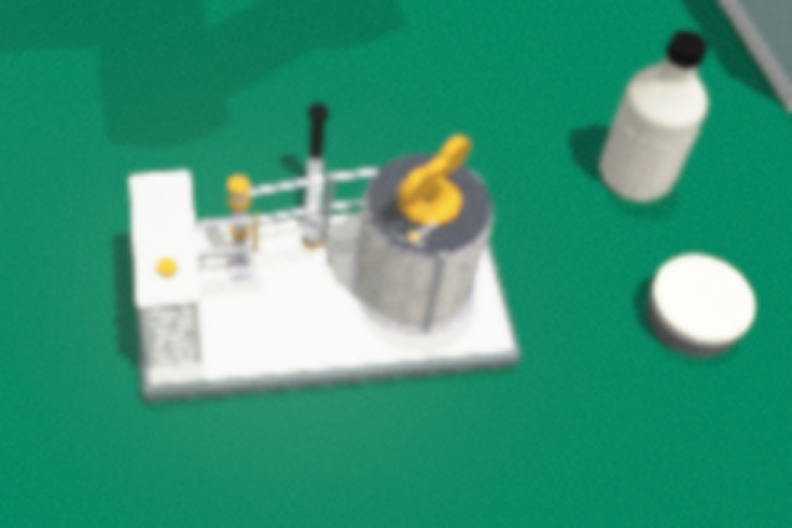

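View pics/tp_a.png

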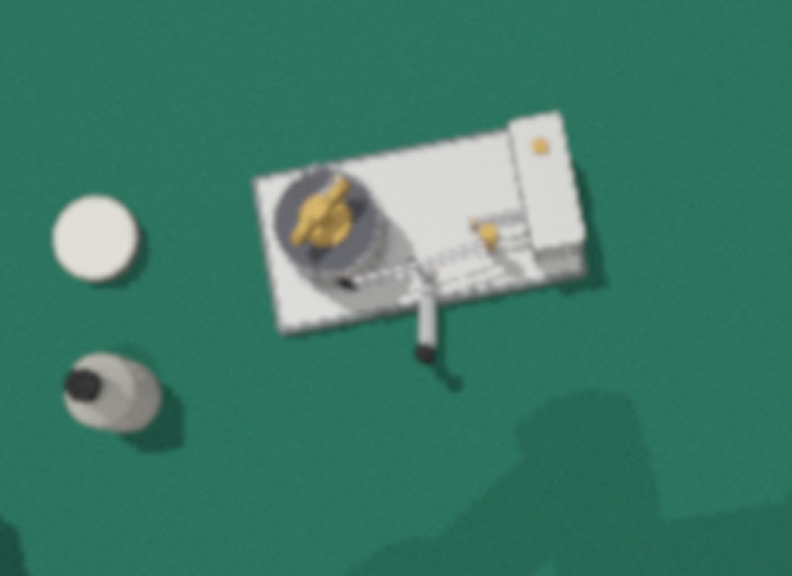

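The scene view has the key at about (325,195) and the lifter post head at (286,174). The top view has the key at about (220,169) and the post head at (248,208). The bottle and spool case are left of the recorder, the magazine to its right. Next I'll measure positions.

```bash
cat > h.py <<'E'
import numpy as np,cv2
from cell import robot
from scipy.optimize import least_squares
C={n:robot.get_calibration(n) for n in("scene","top")}
def proj(n,P):
    c=C[n];P=np.atleast_2d(P);q=(c["view"]@np.c_[P,np.ones(len(P))].T).T
    s=np.c_[q[:,0]/-q[:,2],-q[:,1]/-q[:,2]];r2=(s**2).sum(1,keepdims=True)
    s=s*(1+c["k1"]*r2);return s*c["mtx"][0,0]+c["mtx"][:2,2]
def onz(n,uv,z):
    return least_squares(lambda p:(proj(n,[[p[0],p[1],z]])[0]-uv),[0.5,0]).x
def tri(a,b):
    r=least_squares(lambda p:np.r_[proj("scene",[p])[0]-a,proj("top",[p])[0]-b],[0.5,0,0.1]);return r.x,np.round(r.fun,1)
def cs(u,v):return np.array([190+(u+.5)/3.3-.5,140+(v+.5)/3.3-.5])
def ct(u,v):return np.array([130+(u+.5)/3.6-.5,110+(v+.5)/3.6-.5])
E
python3 - <<'E'
from h import *
np.set_printoptions(precision=4,suppress=True)
print("post head",tri(cs(318,110),ct(426,354)),onz("top",ct(426,354),.093),onz("scene",cs(318,110),.093))
print("bottle cap",tri(cs(686,48),ct(84,384)))
# base corners on top z=.025
L=[]
for p in[(255,178),(281,335)]:print("cor",onz("top",ct(*p),.025))
print("spool",onz("top",ct(97,237),.034),onz("scene",cs(705,300),.034))
print("drum top from drum outline", onz("top",ct(331,220),.128),onz("scene",cs(430,205),.128))
print("key top", onz("top",ct(325,212),.166))
for p in[(342,186),(303,240)]:print("wing",onz("top",ct(*p),.166))
print("scene wings",onz("scene",cs(460,147),.176),onz("scene",cs(408,193),.166))
for p in[(150,403),(519,357)]:print("scene back corners z0",onz("scene",cs(*p),.0))
print("guard tops", [onz("top",ct(*p),.118) for p in[(509,120),(558,112),(583,238),(533,248)]])
print("pillar", tri(cs(238,182),ct(488,230)))
E
```

```text
post head (array([0.4581, 0.0358, 0.0925]), array([-0.2,  0. , -0.3,  0. ])) [0.4581 0.0349] [0.4585 0.0364]
bottle cap (array([0.4353, 0.3188, 0.1574]), array([-0.2,  0. , -0.3, -0. ]))
cor [0.6329 0.1931]
cor [0.4855 0.1704]
spool [0.5806 0.3396] [0.5867 0.3429]
drum top from drum outline [0.5723 0.1119] [0.5753 0.1183]
key top [0.5723 0.1128]
wing [0.5938 0.0983]
wing [0.5493 0.1315]
scene wings [0.559  0.1343] [0.5937 0.0979]
scene back corners z0 [ 0.68   -0.0836]
scene back corners z0 [0.6251 0.201 ]
guard tops [array([ 0.6574, -0.0432]), array([ 0.6632, -0.086 ]), array([ 0.5516, -0.1034]), array([ 0.5442, -0.0602])]
pillar (array([ 0.5598, -0.0223,  0.1254]), array([ 0., -0.,  0., -0.]))
```

Run:
```python
from h import *
a=cv2.imread("pics/scene0.png");b=cv2.imread("pics/top0.png")
A=cv2.resize(a[175:245,290:350],None,fx=8,fy=8,interpolation=cv2.INTER_CUBIC)
B=cv2.resize(b[145:195,195:250],None,fx=8,fy=8,interpolation=cv2.INTER_CUBIC)
def draw(I,n,P,o,col):
    uv=((proj(n,P)-o+.5)*8-.5).astype(np.int32)
    cv2.polylines(I,[uv.reshape(-1,1,2)],False,col,1)
t=np.linspace(0,2*np.pi,60)
for (I,n,o) in((A,"scene",(290,175)),(B,"top",(195,145))):
    for cx,cy,ang,col in[(.5725,.1140,-40,(0,0,255)),(.575,.116,-40,(255,0,0))]:
        draw(I,n,np.c_[cx+.0465*np.cos(t),cy+.0465*np.sin(t),0*t+.128],o,col)
        d=np.array([np.cos(np.radians(ang)),np.sin(np.radians(ang))])
        for s in(1,-1):
            c=np.array([cx,cy])+s*.020*d
            draw(I,n,np.c_[c[0]+.015*np.cos(t)*d[0],c[1]+.015*np.cos(t)*d[1],.166+.015*np.sin(t)],o,col)
w=max(A.shape[1],B.shape[1]);h=max(A.shape[0],B.shape[0])
cv2.imwrite("pics/fitA.png",A);cv2.imwrite("pics/fitB.png",B)
```

```text
(no output)
```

View pics/fitA.png

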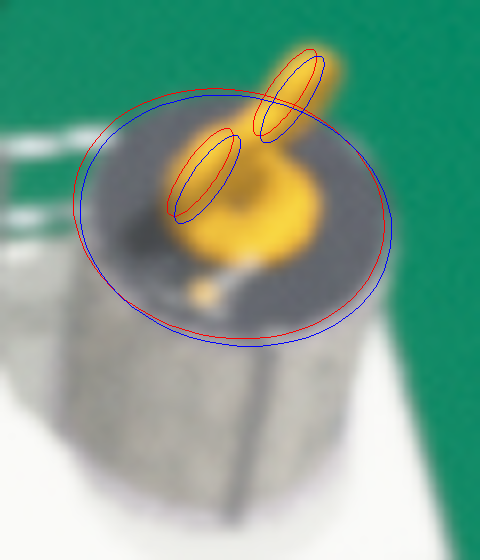

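View pics/fitB.png

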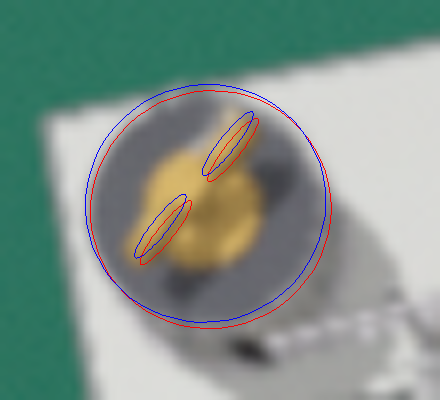

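Run:
```python
from h import *
np.set_printoptions(precision=4,suppress=True)
for z in(.02,.03,.04):print(z,"scene brass",onz("scene",cs(313,241),z),"top lever end",onz("top",ct(427,262),z), "lever base under post scene",onz("scene",cs(316,158),z),"top",onz("top",ct(428,340),z))
s=robot.observe();from scipy.spatial.transform import Rotation as R
print(R.from_euler("xyz",s["tool_rot"]).as_matrix(),s["tool_pos"])
a=cv2.imread("pics/scene0.png");b=cv2.imread("pics/top0.png")
A=cv2.resize(a[165:225,255:315],None,fx=8,fy=8,interpolation=cv2.INTER_CUBIC)
B=cv2.resize(b[165:225,220:280],None,fx=8,fy=8,interpolation=cv2.INTER_CUBIC)
cv2.imwrite("pics/lev.png",np.hstack([A[:480,:480],B[:480,:480]])[:, :])
```

```text
0.02 scene brass [0.5374 0.0369] top lever end [0.5497 0.0351] lever base under post scene [0.4505 0.0377] top [0.4775 0.036 ]
0.03 scene brass [0.5443 0.0367] top lever end [0.5482 0.0347] lever base under post scene [0.4585 0.0375] top [0.4765 0.0356]
0.04 scene brass [0.5511 0.0364] top lever end [0.5467 0.0343] lever base under post scene [0.4664 0.0372] top [0.4755 0.0351]
[[ 0.      0.3661 -0.9306]
 [-0.0002 -0.9306 -0.3661]
 [-1.      0.0002  0.    ]] [ 0.1922 -0.4886  0.2268]
```

```bash
python3 -c "
import cv2;a=cv2.imread('pics/lev.png');cv2.imwrite('pics/lev2.png',cv2.resize(a,(800,400)))"
```

```text
(no output)
```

View pics/lev2.png

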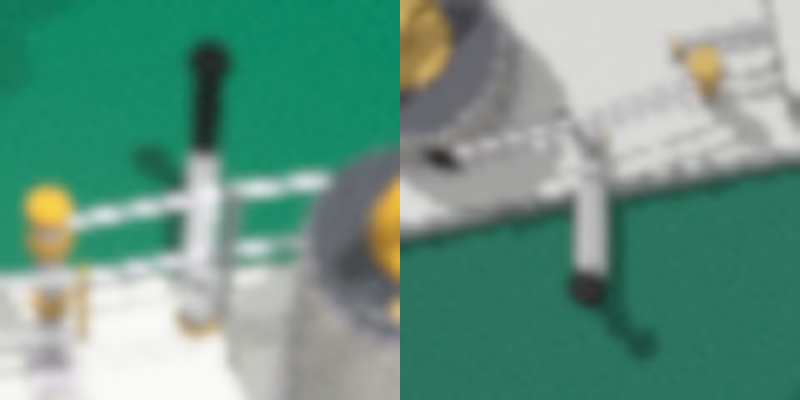

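>>> play_rows([
  [[0,-0.03,-0.0338,0,-0.1],[0,-0.03,-0.0338,0,-0.1],[0,-0.03,-0.0338,0,-0.1],[0,-0.03,-0.0338,0,-0.1],[0,-0.03,-0.0338,0,-0.1],[0,-0.03,-0.0338,0,-0.1],[0,-0.03,-0.0338,0,-0.1],[0,-0.03,-0.0338,0,-0.1],[0,-0.03,-0.0338,0,-0.1],[0,-0.03,-0.0338,0,-0.1]],
])

```text
time: 2.0
tool_pos: [0.4027, -0.0769, 0.2265]
tool_rot: [1.963, 1.564, -0.816]
contact_force: [0.2, -0.5, -0.3]
opening: 0.0413
```

```bash
cat >> h.py <<'E'
from scipy.spatial.transform import Rotation as Rot
def st():
    s=robot.observe();M=Rot.from_euler("xyz",s["tool_rot"]).as_matrix();return s,M
def to(*targets):
    s,M=st();p=np.array(s["tool_pos"]);print("t",round(s["time"],2),"p",np.round(p,4),"jaw deg",round(np.degrees(np.arctan2(M[1,1],M[0,1])),1),"q",np.round(s["qpos"],3),"f",np.round(s["contact_force"],1),"m",np.round(s["torque"],2),"op",round(s["opening"],4),"tilt",np.round(M[:2,0],4))
    for t in targets:
        d=M.T@(np.array(t)-p);print(t,"tool shift",np.round(d,4));p=np.array(t)
E
python3 -c "
from h import *
import math
P=(.538,.036);pts=[(P[0]+.08*math.cos(math.pi+a),P[1]+.08*math.sin(math.pi+a),.072) for a in (0,.2,.4,.6,.8,1.0)]
to((.458,.036,.2265),pts[0],*pts[1:])"
```

```text
t 2.0 p [ 0.4027 -0.0769  0.2265] jaw deg -69.2 q [-0.374  0.127  1.814 -0.003  1.195  0.835] f [ 0.2 -0.5 -0.3] m [-0.02 -0.05 -0.06] op 0.0413 tilt [ 0.0045 -0.0048]
(0.458, 0.036, 0.2265) tool shift [-0.0003 -0.0859 -0.0918]
(0.458, 0.036000000000000004, 0.072) tool shift [ 0.1545 -0.0009  0.0004]
(0.4595946737727007, 0.020106453536395095, 0.072) tool shift [0.0001 0.0154 0.0042]
(0.4643151204797692, 0.004846532615307972, 0.072) tool shift [0.0001 0.0159 0.001 ]
(0.4719731508072258, -0.009171397871602836, 0.072) tool shift [ 0.0001  0.0158 -0.0022]
(0.4822634632522268, -0.021388487271961812, 0.072) tool shift [ 0.0001  0.0151 -0.0053]
(0.49477581553054883, -0.031317678784631715, 0.072) tool shift [ 0.0001  0.0137 -0.0082]
```

>>> play_rows([
  [[0,-0.0215,-0.023,0,-0.1],[0,-0.0215,-0.023,0,-0.1],[0,-0.0215,-0.023,0,-0.1],[0,-0.0215,-0.023,0,-0.1],[0.02,0,0,0,-0.1],[0.025,0,0,0,-0.1],[0.025,0,0,0,-0.1],[0.025,0,0,0,-0.1],[0,0,0,0,-0.1],[0,0,0,0,-0.1]],
])

```text
time: 3.0
tool_pos: [0.4642, 0.048, 0.1308]
tool_rot: [2.435, 1.557, -0.332]
contact_force: [0.1, 0.3, 0.7]
opening: 0.0413
```

```bash
python3 -c "
from h import *
to((.458,.036,.125),(.458,.036,.072))
cv2.imwrite('pics/t1.png',cv2.resize(robot.read_camera('top')[150:230,200:280,::-1],None,fx=6,fy=6,interpolation=cv2.INTER_CUBIC))
cv2.imwrite('pics/s1.png',cv2.resize(robot.read_camera('scene')[120:220,230:350,::-1],None,fx=5,fy=5,interpolation=cv2.INTER_CUBIC))"
```

```text
t 3.0 p [0.4642 0.048  0.1308] jaw deg -68.6 q [-0.059  0.339  1.827 -0.004  0.962  1.14 ] f [0.1 0.3 0.7] m [-0.03  0.01  0.03] op 0.0413 tilt [ 0.0126 -0.0044]
(0.458, 0.036, 0.125) tool shift [0.0058 0.0089 0.0102]
(0.458, 0.036, 0.072) tool shift [ 0.053  -0.0005  0.0005]
```

View pics/s1.png

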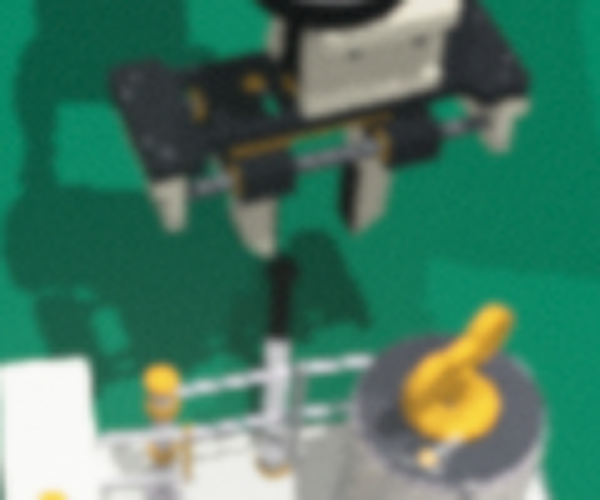

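View pics/t1.png

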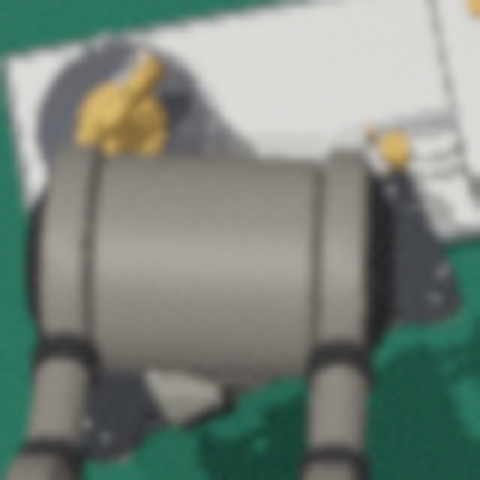

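Both fingers are above the post and straddle it, about 13 mm off centre. I'll correct that, then descend.

>>> play_rows([
  [[0,0.006,0.007,0,-0.1],[0,0.003,0.003,0,-0.1],[0,0,0,0,-0.1],[0,0,0,0,-0.1],[0.01,0,0,0,-0.1],[0.015,0,0,0,-0.1],[0.015,0,0,0,-0.1],[0.01,0,0,0,-0.1],[0,0,0,0,-0.1],[0,0,0,0,-0.1]],
])

```text
time: 4.1
tool_pos: [0.4609, 0.0341, 0.0814]
tool_rot: [2.531, 1.549, -0.237]
contact_force: [1.2, 0.8, 0.2]
opening: 0.0413
```

```bash
python3 -c "
from h import *
import math
P=(.538,.036);pts=[(P[0]+.08*math.cos(math.pi+a),P[1]+.08*math.sin(math.pi+a),.072) for a in (0,.2,.4,.6,.8,1.0)]
to(*pts)"
```

```text
t 4.1 p [0.4609 0.0341 0.0814] jaw deg -68.6 q [-0.09   0.404  1.902 -0.004  0.814  1.11 ] f [1.2 0.8 0.2] m [-0.01  0.01  0.02] op 0.0413 tilt [ 0.0209 -0.0051]
(0.458, 0.036000000000000004, 0.072) tool shift [ 0.0093 -0.0029  0.0022]
(0.4595946737727007, 0.020106453536395095, 0.072) tool shift [0.0001 0.0154 0.0043]
(0.4643151204797692, 0.004846532615307972, 0.072) tool shift [0.0002 0.0159 0.0012]
(0.4719731508072258, -0.009171397871602836, 0.072) tool shift [ 0.0002  0.0158 -0.002 ]
(0.4822634632522268, -0.021388487271961812, 0.072) tool shift [ 0.0003  0.0151 -0.0051]
(0.49477581553054883, -0.031317678784631715, 0.072) tool shift [ 0.0003  0.0138 -0.008 ]
```

>>> play_rows([
  [[0.006,0.008,0.004,0,-0.1],[0,0.009,0.002,0,-0.1],[0,0.009,0.001,0,-0.1],[0,0.009,0.0005,0,-0.1],[0,0.009,0,0,-0.1],[0,0.009,-0.001,0,-0.1],[0,0.006,-0.001,0,-0.1],[0,0.003,-0.001,0,-0.1],[0,0,0,0,-0.1],[0,0,0,0,-0.1]],
])

```text
time: 5.1
tool_pos: [0.4809, -0.0314, 0.0765]
tool_rot: [2.536, 1.549, -0.233]
contact_force: [-0.9, 1.0, -1.0]
opening: 0.0413
```

```bash
python3 -c "
from h import *
import math
P=(.538,.036);pts=[(P[0]+.08*math.cos(math.pi+a),P[1]+.08*math.sin(math.pi+a),.074) for a in (.8,.9,1.0,1.1)]
to(*pts)
cv2.imwrite('pics/s2.png',cv2.resize(robot.read_camera('scene')[120:220,230:350,::-1],None,fx=5,fy=5,interpolation=cv2.INTER_CUBIC))"
```

```text
t 5.1 p [ 0.4809 -0.0314  0.0765] jaw deg -68.7 q [-0.224  0.44   1.855 -0.     0.825  0.975] f [-0.9  1.  -1. ] m [ 0.14  0.17 -0.01] op 0.0413 tilt [ 0.0208 -0.0049]
(0.4822634632522268, -0.021388487271961812, 0.074) tool shift [ 0.0025 -0.0088 -0.0048]
(0.4882712025383469, -0.026666152770198688, 0.074) tool shift [ 0.0002  0.0071 -0.0037]
(0.49477581553054883, -0.031317678784631715, 0.074) tool shift [ 0.0002  0.0067 -0.0044]
(0.5017123102859538, -0.03529658880491481, 0.074) tool shift [ 0.0002  0.0062 -0.005 ]
```

View pics/s2.png

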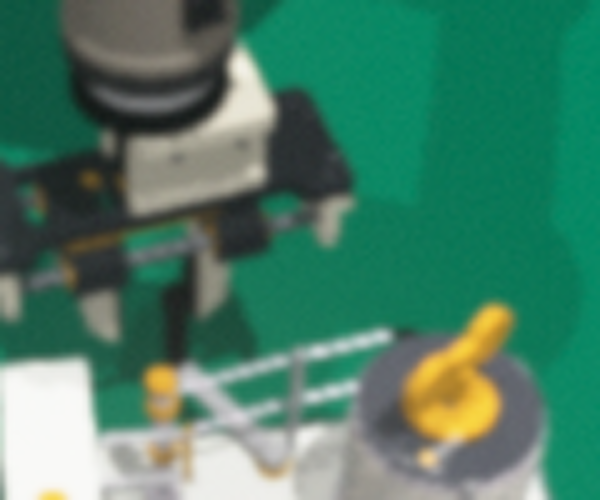

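The lifter is well over and the pens have swung out. I'll push on to the stop.

>>> play_rows([
  [[0,0.004,-0.004,0,-0.1],[0,0.005,-0.004,0,-0.1],[0,0.005,-0.004,0,-0.1],[0,0.004,-0.003,0,-0.1],[0,0.003,-0.002,0,-0.1],[0,0.002,-0.001,0,-0.1],[0,0.002,0,0,-0.1],[0,0,0,0,-0.1],[0,0,0,0,-0.1],[0,0,0,0,-0.1]],
])

```text
time: 6.15
tool_pos: [0.4941, -0.0359, 0.0751]
tool_rot: [-1.195, 1.548, 2.322]
contact_force: [-2.4, 1.5, 1.5]
opening: 0.0415
```

```bash
python3 -c "
from h import *
import math
P=(.538,.036);pts=[(P[0]+.08*math.cos(math.pi+a),P[1]+.08*math.sin(math.pi+a),.074) for a in (.8,.9,1.0,1.1)]
to(*pts)
cv2.imwrite('pics/s3.png',cv2.resize(robot.read_camera('scene')[120:220,230:350,::-1],None,fx=5,fy=5,interpolation=cv2.INTER_CUBIC))"
```

```text
t 6.15 p [ 0.4941 -0.0359  0.0751] jaw deg -68.5 q [-0.235  0.479  1.787  0.016  0.894  0.95 ] f [-2.4  1.5  1.5] m [0.22 0.34 0.03] op 0.0415 tilt [-0.0156  0.0167]
(0.4822634632522268, -0.021388487271961812, 0.074) tool shift [ 0.0016 -0.0178  0.0057]
(0.4882712025383469, -0.026666152770198688, 0.074) tool shift [-0.0002  0.0071 -0.0037]
(0.49477581553054883, -0.031317678784631715, 0.074) tool shift [-0.0002  0.0067 -0.0043]
(0.5017123102859538, -0.03529658880491481, 0.074) tool shift [-0.0002  0.0062 -0.005 ]
```

View pics/s3.png

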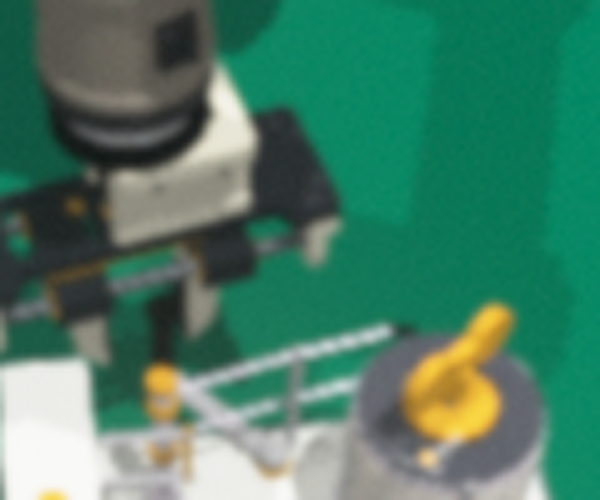

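The post is at about 0.87 rad by geometry. I'll nudge once more, back off, and lift.

>>> play_rows([
  [[0,0.004,-0.002,0,-0.1],[0,0.003,-0.001,0,-0.1],[0,0,0,0,-0.1],[0,-0.01,0.003,0,-0.1],[0,-0.005,0.002,0,-0.1],[-0.02,0,0,0,-0.1],[-0.03,0,0,0,-0.1],[-0.03,0,0,0,-0.1],[-0.03,0,0,8,0],[-0.03,0,0,8,0.5]],
])

```text
time: 7.2
tool_pos: [0.4856, -0.0266, 0.2164]
tool_rot: [-0.752, 1.529, 2.477]
contact_force: [0.3, -0.9, -0.0]
opening: 0.0499
```

```bash
python3 -c "
from h import *
to((.575,.116,.25))
cv2.imwrite('pics/s4.png',cv2.resize(robot.read_camera('scene')[120:220,230:350,::-1],None,fx=5,fy=5,interpolation=cv2.INTER_CUBIC))"
```

```text
t 7.2 p [ 0.4856 -0.0266  0.2164] jaw deg -85.0 q [-0.224  0.3    1.616  0.019  1.263  1.254] f [ 0.3 -0.9 -0. ] m [-0.   -0.02  0.02] op 0.0499 tilt [-0.0326  0.0255]
(0.575, 0.116, 0.25) tool shift [-0.0328 -0.1353 -0.1004]
```

View pics/s4.png

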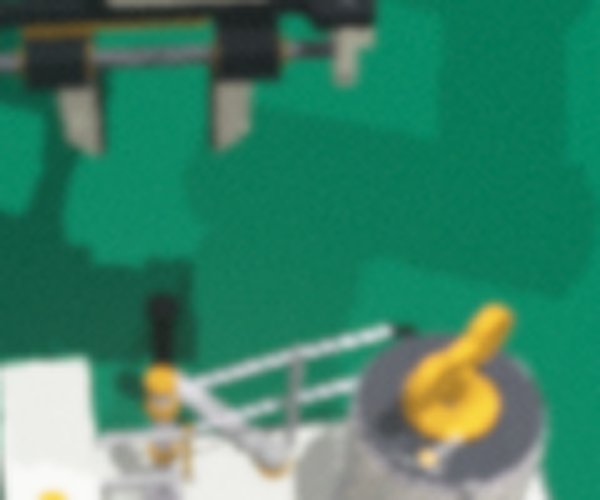

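>>> play_rows([
  [[-0.015,0,0,8,1],[-0.01,0,0,8,1],[0,0,0,8,1],[0,0,0,8,1],[0,0,0,8,1],[0,0,0,5,1],[0,-0.01,-0.03,0,1],[0,-0.01,-0.04,0,1],[0,-0.005,-0.02,0,1],[0,0,0,0,1]],
])

```text
time: 8.25
tool_pos: [0.5767, -0.0717, 0.2485]
tool_rot: [-0.354, 1.553, 2.056]
contact_force: [-0.3, 0.3, 0.3]
opening: 0.0919
```

Run:
```python
from h import *
to((.575,.116,.25))
b=cv2.imread("pics/top0.png");a=cv2.imread("pics/scene0.png")
# brass segmentation score fit of key model: wings discs thick 8mm
from scipy.optimize import minimize
def pts(cx,cy,ang):
    d=np.array([np.cos(ang),np.sin(ang),0]);n=np.array([-d[1],d[0],0]);out=[]
    for s in(-1,1):
        for r in(5e-3,10e-3,15e-3):
            for t in np.linspace(0,2*np.pi,16,endpoint=False):
                for w in(-.004,0,.004):
                    out.append(np.array([cx,cy,.166])+d*(s*.02+r*np.cos(t))+n*w+np.array([0,0,r*np.sin(t)]))
    for t in np.linspace(0,2*np.pi,24,endpoint=False):out.append([cx+.0,cy,.16])
    return np.array(out)
masks={}
for n,I in(("top",b),("scene",a)):
    h=cv2.cvtColor(I,cv2.COLOR_BGR2HSV);m=((h[...,0]>12)&(h[...,0]<32)&(h[...,1]>90)).astype(np.float32)
    masks[n]=cv2.GaussianBlur(m,(0,0),.7)
best=[]
# silhouette IoU on upper part: compare convex hull projections per wing + ignoring hub (discs below)
def render(n,cx,cy,ang,S=4):
    M=np.zeros((384*S//1,512*S),np.uint8)
    P=pts(cx,cy,ang);k=(len(P)-24)//2
    for q in(P[:k],P[k:2*k]):
        uv=((proj(n,q)+.5)*S).astype(np.int32);cv2.fillConvexPoly(M,cv2.convexHull(uv),1)
    # hub/boss cone
    for z,r in((.14,.0),):
        pass
    return cv2.resize(M.astype(np.float32),(512,384),interpolation=cv2.INTER_AREA)
res=[]
for ang in range(-60,-24,3):
  for cx in(.573,.575,.577):
    for cy in(.113,.115,.117,.119):
      s=0
      for n in masks:
        r=render(n,cx,cy,np.radians(ang));s+=(r*masks[n]).sum()/r.sum()
      res.append((s,ang,cx,cy))
res.sort(reverse=True);print(res[:12])
```

```text
t 8.25 p [ 0.5767 -0.0717  0.2485] jaw deg -131.9 q [-0.263  0.438  1.316  0.013  1.4    2.038] f [-0.3  0.3  0.3] m [0.1  0.04 0.02] op 0.0919 tilt [-0.0081  0.0154]
(0.575, 0.116, 0.25) tool shift [ 0.0014 -0.1385  0.1266]
[(np.float32(1.7264416), -39, 0.573, 0.117), (np.float32(1.7228584), -39, 0.575, 0.115), (np.float32(1.7226409), -42, 0.575, 0.115), (np.float32(1.7167047), -42, 0.573, 0.117), (np.float32(1.7148592), -39, 0.573, 0.115), (np.float32(1.7104565), -42, 0.573, 0.115), (np.float32(1.707433), -39, 0.575, 0.117), (np.float32(1.7018418), -36, 0.575, 0.115), (np.float32(1.7012928), -39, 0.577, 0.115), (np.float32(1.692169), -42, 0.577, 0.115), (np.float32(1.6919208), -36, 0.573, 0.117), (np.float32(1.6910347), -36, 0.573, 0.115)]
```

>>> play_rows([
  [[0,-0.03,0.028,0,1],[0,-0.033,0.03,0,1],[0,-0.03,0.028,0,1],[0,-0.022,0.02,0,1],[0,-0.012,0.011,0,1],[0,-0.004,0.003,0,1],[0,0,0,0,1],[0,0,0,0,1],[0,0,0,0,1],[0,0,0,0,1]],
])

```text
time: 9.25
tool_pos: [0.5702, 0.1095, 0.2495]
tool_rot: [-0.231, 1.555, 2.176]
contact_force: [0.4, -0.7, -0.8]
opening: 0.092
```

Run:
```python
from h import *
to((.5745,.116,.25),(.5745,.116,.147))
for n,o in(("scene",(270,100)),("top",(180,110))):
    I=robot.read_camera(n)[o[1]:o[1]+120,o[0]:o[0]+120,::-1]
    cv2.imwrite(f'pics/{n}5.png',cv2.resize(I,None,fx=5,fy=5,interpolation=cv2.INTER_CUBIC))
```

```text
t 9.25 p [0.5702 0.1095 0.2495] jaw deg -132.0 q [0.05  0.434 1.32  0.013 1.396 2.353] f [ 0.4 -0.7 -0.8] m [0.05 0.05 0.02] op 0.092 tilt [-0.0089  0.0128]
(0.5745, 0.116, 0.25) tool shift [-0.0004 -0.0077  0.0012]
(0.5745, 0.116, 0.147) tool shift [ 0.103   0.0004 -0.0016]
```

View pics/scene5.png

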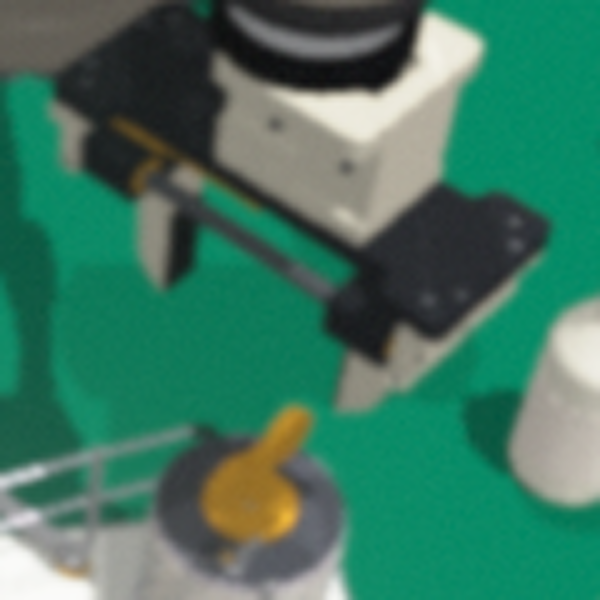

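>>> play_rows([
  [[0,-0.005,0.001,0,1],[0.015,-0.002,0,0,1],[0.022,0,0,0,1],[0.022,0,0,0,1],[0.02,0,0,0,1],[0.01,0,0,0,1],[0.002,0,0,0,1],[0,0,0,0,1],[0,0,0,0,1],[0,0,0,0,1]],
], grip_force=60)

```text
time: 10.35
tool_pos: [0.5776, 0.1168, 0.1586]
tool_rot: [-0.722, 1.557, 1.683]
contact_force: [-0.4, 0.8, 0.6]
opening: 0.0918
```

Run:
```python
from h import *
to((.5745,.116,.148))
```

```text
t 10.35 p [0.5776 0.1168 0.1586] jaw deg -132.2 q [0.062 0.517 1.442 0.015 1.184 2.364] f [-0.4  0.8  0.6] m [ 0.09 -0.01 -0.03] op 0.0918 tilt [-0.0015  0.0137]
(0.5745, 0.116, 0.148) tool shift [0.0106 0.0027 0.0016]
```

>>> play_rows([
  [[0.008,0.003,0.002,0,1],[0.002,0,0,0,0],[0,0,0,0,-0.5],[0,0,0,0,-1],[0,0,0,0,-1],[0,0,0,0,-1],[0,0,0,0,-1],[0,0,0,0,-1],[0,0,0,0,-1],[0,0,0,0,-1]],
], grip_force=60)

```text
time: 11.35
tool_pos: [0.5746, 0.116, 0.1496]
tool_rot: [-0.969, 1.557, 1.436]
contact_force: [-0.9, -0.1, 0.4]
opening: 0.0245
```

Run:
```python
from h import *
to((.5745,.116,.148))
for n,o in(("scene",(270,120)),):
    I=robot.read_camera(n)[o[1]:o[1]+120,o[0]:o[0]+120,::-1]
    cv2.imwrite(f'pics/{n}6.png',cv2.resize(I,None,fx=5,fy=5,interpolation=cv2.INTER_CUBIC))
```

```text
t 11.35 p [0.5746 0.116  0.1496] jaw deg -132.2 q [0.061 0.518 1.466 0.015 1.155 2.362] f [-0.9 -0.1  0.4] m [0.1  0.04 0.02] op 0.0245 tilt [0.0019 0.0139]
(0.5745, 0.116, 0.148) tool shift [0.0016 0.0001 0.0001]
```

View pics/scene6.png

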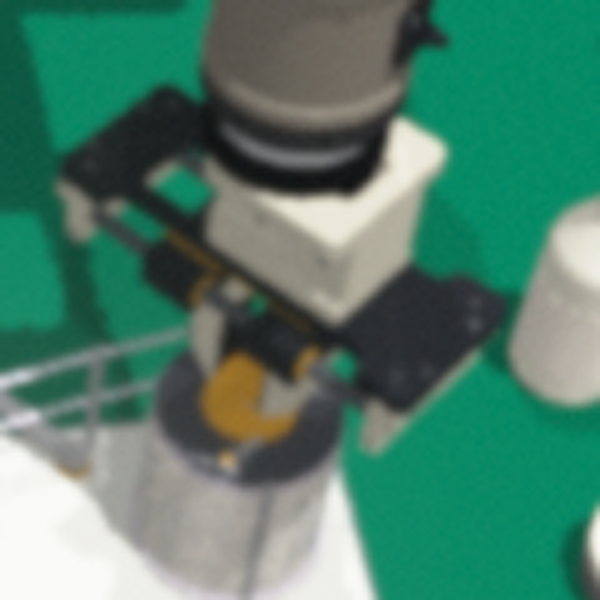

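>>> play_rows([
  [[0,0,0,0,-1],[0,0,0,0,-1],[0,0,0,0,-1],[0,0,0,0,-1],[0,0,0,-3,-1],[0,0,0,-5,-1],[0,0,0,-5,-1],[0,0,0,-5,-1],[0,0,0,-5,-1],[0,0,0,0,-1]],
], grip_force=60)

```text
time: 12.4
tool_pos: [0.5753, 0.1171, 0.1496]
tool_rot: [-1.471, 1.555, 1.35]
contact_force: [0.6, -0.2, 0.0]
opening: 0.0129
```

Run:
```python
from h import *
to((.5745,.116,.148))
```

```text
t 12.4 p [0.5753 0.1171 0.1496] jaw deg -108.3 q [0.062 0.519 1.465 0.017 1.153 1.946] f [ 0.6 -0.2  0. ] m [-0.03  0.09  0.02] op 0.0129 tilt [0.0035 0.0158]
(0.5745, 0.116, 0.148) tool shift [0.0015 0.0013 0.0004]
```

>>> play_rows([
  [[0,0,0,-4,-1],[0,0,0,-7,-1],[0,0,0,-7,-1],[0,0,0,-7,-1],[0,0,0,-7,-1],[0,0,0,-7,-1],[0,0,0,-7,-1],[0,0,0,-7,-1],[0,0,0,-5,-1],[0,0,0,0,-1]],
])

```text
time: 13.4
tool_pos: [0.5748, 0.1198, 0.1496]
tool_rot: [-2.409, 1.549, 1.436]
contact_force: [1.1, -1.2, -0.4]
opening: 0.0132
```

Run:
```python
from h import *
to((.5745,.116,.148))
for n,o in(("scene",(270,120)),):
    I=robot.read_camera(n)[o[1]:o[1]+120,o[0]:o[0]+120,::-1]
    cv2.imwrite(f'pics/{n}7.png',cv2.resize(I,None,fx=5,fy=5,interpolation=cv2.INTER_CUBIC))
```

```text
t 13.4 p [0.5748 0.1198 0.1496] jaw deg -49.7 q [0.064 0.519 1.465 0.023 1.154 0.921] f [ 1.1 -1.2 -0.4] m [-0.04 -0.12 -0.14] op 0.0132 tilt [0.0029 0.0211]
(0.5745, 0.116, 0.148) tool shift [0.0015 0.0027 0.0027]
```

View pics/scene7.png

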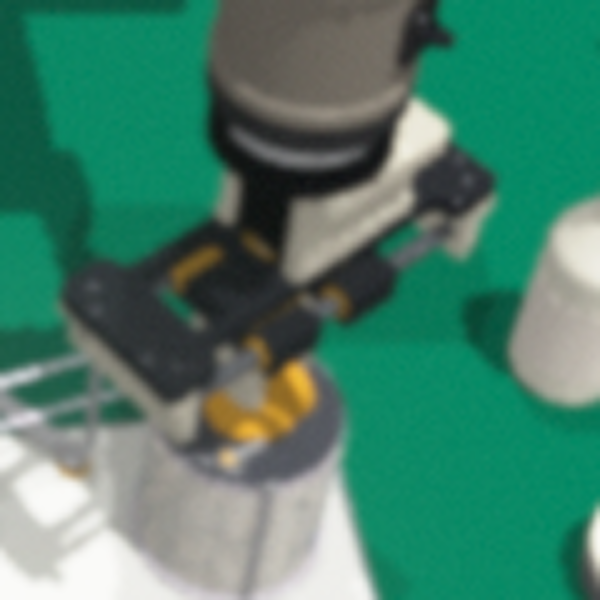

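The key turns with the tool (reaction −0.14 N m). I'll carry on winding and trim the TCP drift as I go.

>>> play_rows([
  [[0,0.002,0.002,-6,-1],[0,0,0,-8,-1],[0,0,0,-8,-1],[0,0,0,-8,-1],[0,0,0,-8,-1],[0,0,0,-8,-1],[0,0,0,-8,-1],[0,0,0,-8,-1],[0,0,0,-8,-1],[0,0,0,-8,-1]],
])

```text
time: 14.45
tool_pos: [0.5712, 0.1205, 0.1496]
tool_rot: [2.799, 1.543, 1.73]
contact_force: [-1.0, 0.1, 1.4]
opening: 0.0126
```

Run:
```python
from h import *
to((.5745,.116,.149))
```

```text
t 14.45 p [0.5712 0.1205 0.1496] jaw deg 28.8 q [ 0.061  0.516  1.47   0.03   1.159 -0.453] f [-1.   0.1  1.4] m [-0.1   0.11 -0.23] op 0.0126 tilt [-0.0044  0.0277]
(0.5745, 0.116, 0.149) tool shift [0.0004 0.0007 0.0055]
```

>>> play_rows([
  [[0,0,0.003,-6,-1],[0,0,0.002,-8,-1],[0,0,0.001,-8,-1],[0,0,0.0005,-8,-1],[0,0,0.0005,-8,-1],[0,0,0.0005,-8,-1],[0,0,0.0005,-8,-1],[0,0,0.0005,-8,-1],[0,0,0.0005,-8,-1],[0,0,0.0005,-8,-1]],
])

```text
time: 15.45
tool_pos: [0.57, 0.117, 0.1495]
tool_rot: [1.875, 1.533, 2.183]
contact_force: [-1.1, -1.4, 0.6]
opening: 0.0126
```

Run:
```python
from h import *
to((.5745,.116,.149))
for n,o in(("scene",(270,120)),):
    I=robot.read_camera(n)[o[1]:o[1]+120,o[0]:o[0]+120,::-1]
    cv2.imwrite(f'pics/{n}8.png',cv2.resize(I,None,fx=5,fy=5,interpolation=cv2.INTER_CUBIC))
```

```text
t 15.45 p [0.57   0.117  0.1495] jaw deg 107.7 q [ 0.053  0.522  1.46   0.035  1.18  -1.84 ] f [-1.1 -1.4  0.6] m [-0.29  0.   -0.27] op 0.0126 tilt [-0.0217  0.0309]
(0.5745, 0.116, 0.149) tool shift [ 0.0004 -0.0024  0.004 ]
```

View pics/scene8.png

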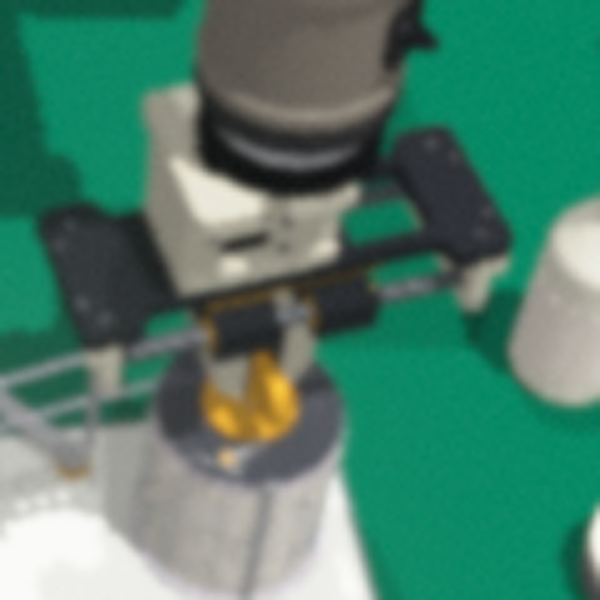

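>>> play_rows([
  [[0,-0.001,0.002,-6,-1],[0,-0.001,0.002,-8,-1],[0,-0.0005,0.001,-8,-1],[0,0,0.001,-8,-1],[0,0,0.001,-8,-1],[0,0,0.0005,-8,-1],[0,0,0.0005,-8,-1],[0,0,0,-6,-1],[0,0,0,-2,-1],[0,0,0,0,-1]],
])

```text
time: 16.5
tool_pos: [0.5722, 0.1152, 0.1495]
tool_rot: [1.134, 1.529, 2.514]
contact_force: [-1.6, 1.2, 1.1]
opening: 0.0128
```

Run:
```python
from h import *
to((.5745,.116,.149))
```

```text
t 16.5 p [0.5722 0.1152 0.1495] jaw deg 169.0 q [ 0.053  0.532  1.442  0.028  1.2   -2.908] f [-1.6  1.2  1.1] m [ 0.11 -0.17 -0.31] op 0.0128 tilt [-0.0341  0.0248]
(0.5745, 0.116, 0.149) tool shift [ 0.0004 -0.0021  0.0013]
```

>>> play_rows([
  [[0,0,0,0,0],[0,0,0,0,0],[0,0,0,0,0],[0,0,0,0,0],[-0.015,0,0,0,0],[-0.02,0,0,0,0],[-0.015,0,0,4,0],[0,0,0,8.5,0],[0,0,0,8.5,0],[0,0,0,8.5,0]],
])

```text
time: 17.5
tool_pos: [0.5742, 0.1136, 0.2014]
tool_rot: [1.685, 1.529, 2.527]
contact_force: [0.2, -0.2, -0.2]
opening: 0.0459
```

Run:
```python
from h import *
to((.5745,.116,.205))
for n,o in(("scene",(270,120)),):
    I=robot.read_camera(n)[o[1]:o[1]+120,o[0]:o[0]+120,::-1]
    cv2.imwrite(f'pics/{n}9.png',cv2.resize(I,None,fx=5,fy=5,interpolation=cv2.INTER_CUBIC))
```

```text
t 17.5 p [0.5742 0.1136 0.2014] jaw deg 138.2 q [ 0.05   0.489  1.364  0.026  1.321 -2.369] f [ 0.2 -0.2 -0.2] m [ 0.09 -0.11  0.04] op 0.0459 tilt [-0.034  0.024]
(0.5745, 0.116, 0.205) tool shift [-0.0036  0.0015  0.002 ]
```

View pics/scene9.png

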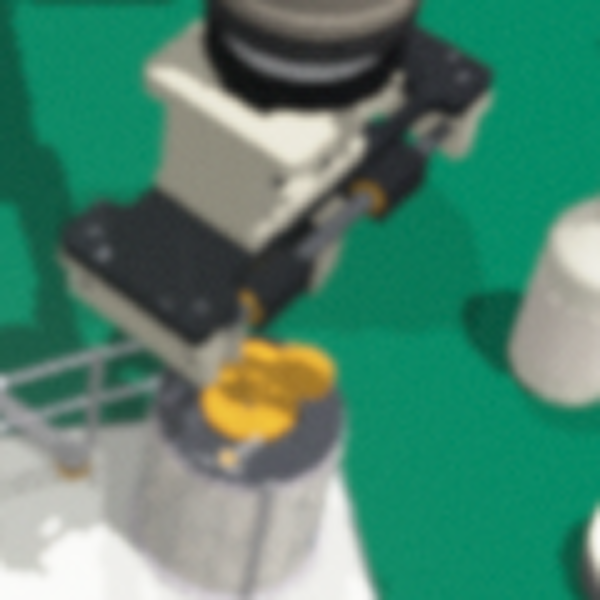

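```bash
cat >> h.py <<'E'
def keyover(name,img,angs,cx=.5745,cy=.116,o=(295,170),S=10,zc=.166):
    A=cv2.resize(img[o[1]:o[1]+50,o[0]:o[0]+50,::-1],None,fx=S,fy=S,interpolation=cv2.INTER_CUBIC);t=np.linspace(0,2*np.pi,40);out=[]
    for ang in angs:
        I=A.copy();d=np.array([np.cos(np.radians(ang)),np.sin(np.radians(ang))]);n=np.array([-d[1],d[0]])
        for s in(1,-1):
            for w in(-.004,.004):
                c=np.array([cx,cy])+s*.02*d+w*n
                P=np.c_[c[0]+.015*np.cos(t)*d[0],c[1]+.015*np.cos(t)*d[1],zc+.015*np.sin(t)]
                uv=((proj("scene",P)-o+.5)*S-.5).astype(np.int32);cv2.polylines(I,[uv.reshape(-1,1,2)],False,(0,0,255) if w>0 else (255,0,0),1)
        cv2.putText(I,str(ang),(5,30),0,1,(255,255,255),2);out.append(I)
    out=np.hstack(out);f=min(1,800/out.shape[1]);cv2.imwrite(name,cv2.resize(out,None,fx=f,fy=f,interpolation=cv2.INTER_AREA))
E
python3 - <<'E'
from h import *
keyover("pics/k9.png",robot.read_camera("scene"),(60,80))
E
```

```text
(no output)
```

View pics/k9.png

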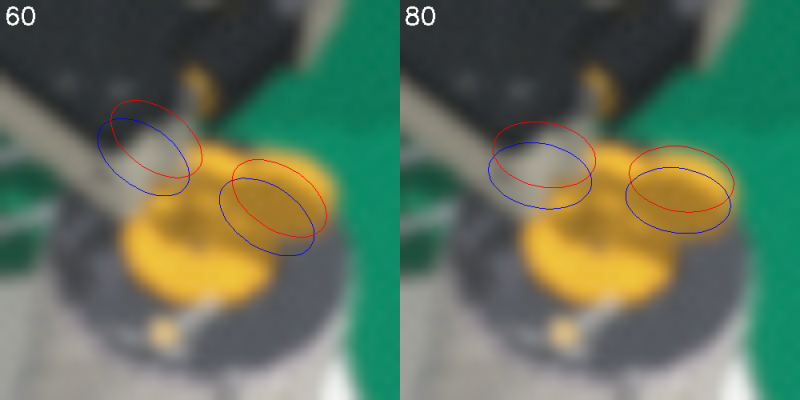

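>>> play_rows([
  [[0,0,0,8.5,0],[0,0,0,8.5,0],[0,0,0,8.5,0],[0,0,0,8.5,0],[0,0,0,8.5,0],[0,0,0,8.5,0],[0,0,0,8.5,0],[0,0,0,8.5,0],[0,0,0,8.5,0],[0,0,0,8.5,0]],
])

```text
time: 18.6
tool_pos: [0.5738, 0.1133, 0.2001]
tool_rot: [-3.063, 1.528, 2.571]
contact_force: [-0.1, 0.2, 0.2]
opening: 0.0458
```

Run:
```python
from h import *
to((.5745,.116,.205))
keyover("pics/k10.png",robot.read_camera("scene"),(60,70))
```

```text
t 18.6 p [0.5738 0.1133 0.2001] jaw deg 52.8 q [ 0.05   0.491  1.365  0.026  1.32  -0.878] f [-0.1  0.2  0.2] m [ 0.02 -0.19 -0.02] op 0.0458 tilt [-0.0361  0.0231]
(0.5745, 0.116, 0.205) tool shift [-0.0049  0.0026 -0.0013]
```

View pics/k10.png

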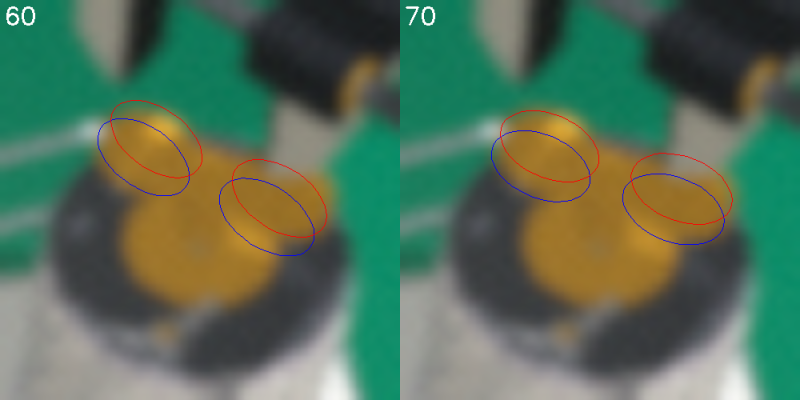

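>>> play_rows([
  [[0,0,0,8.5,0],[0,0,0,8.5,0],[0,0,0,8.5,0],[0,0,0,8.5,0],[0,0,0,8.5,0],[0,0,0,8.5,0],[0,0,0,8.5,0],[0,0,0,8.5,0],[0,0,0,8.5,0],[0,0,0,1,0]],
])

```text
time: 19.65
tool_pos: [0.5736, 0.113, 0.1991]
tool_rot: [-1.692, 1.527, 2.602]
contact_force: [0.0, 0.8, 0.1]
opening: 0.046
```

Run:
```python
from h import *
to((.5745,.116,.2),(.5745,.116,.149))
```

```text
t 19.65 p [0.5736 0.113  0.1991] jaw deg -24.0 q [0.05  0.492 1.366 0.025 1.32  0.462] f [0.  0.8 0.1] m [-0.07 -0.1  -0.02] op 0.046 tilt [-0.0375  0.0224]
(0.5745, 0.116, 0.2) tool shift [-0.0009 -0.0005 -0.0031]
(0.5745, 0.116, 0.149) tool shift [0.051  0.0022 0.0003]
```

>>> play_rows([
  [[0.012,0,-0.002,0,0],[0.018,0.001,-0.001,0,0],[0.014,0.001,0,0,0],[0.006,0,0,0,0],[0.001,0,0,0,-0.5],[0,0,0,0,-1],[0,0,0,0,-1],[0,0,0,0,-1],[0,0,0,0,-1],[0,0,0,0,-1]],
])

```text
time: 20.65
tool_pos: [0.5722, 0.1177, 0.1444]
tool_rot: [-1.69, 1.522, 2.638]
contact_force: [2.1, -2.1, -5.4]
opening: 0.0131
```

Run:
```python
from h import *
to((.5745,.116,.149))
```

```text
t 20.65 p [0.5722 0.1177 0.1444] jaw deg -22.1 q [0.057 0.543 1.438 0.028 1.202 0.432] f [ 2.1 -2.1 -5.4] m [-0.29 -0.78 -0.04] op 0.0131 tilt [-0.0427  0.0235]
(0.5745, 0.116, 0.149) tool shift [-0.0047  0.0025  0.0007]
```

>>> play_rows([
  [[-0.001,0.001,0,-4,-1],[-0.001,0.001,0,-7,-1],[0,0,0.0005,-8,-1],[0,0,0.0005,-8,-1],[0,0,0.0005,-8,-1],[0,0,0.0005,-8,-1],[0,0,0.0005,-8,-1],[0,0,0.0005,-8,-1],[0,0,0.0005,-8,-1],[0,0,0.0005,-8,-1]],
])

```text
time: 21.65
tool_pos: [0.5726, 0.1168, 0.1446]
tool_rot: [3.071, 1.505, 2.421]
contact_force: [-4.9, 2.3, -1.6]
opening: 0.0269
```

Run:
```python
from h import *
to((.5745,.116,.149))
```

```text
t 21.65 p [0.5726 0.1168 0.1446] jaw deg 52.7 q [ 0.045  0.546  1.434  0.049  1.21  -0.894] f [-4.9  2.3 -1.6] m [-0.08  0.05 -9.17] op 0.0269 tilt [-0.0497  0.0437]
(0.5745, 0.116, 0.149) tool shift [-0.0045  0.0005  0.0017]
```

Run:
```python
from h import *
I=robot.read_camera("scene")
o=(270,120);cv2.imwrite('pics/s10.png',cv2.resize(I[o[1]:o[1]+120,o[0]:o[0]+120,::-1],None,fx=5,fy=5,interpolation=cv2.INTER_CUBIC))
keyover("pics/k11.png",I,(130,150))
to()
```

```text
t 21.7 p [0.5726 0.1167 0.1446] jaw deg 53.0 q [ 0.044  0.546  1.434  0.05   1.21  -0.9  ] f [-4.6  3.9 -0.7] m [ 0.19  0.11 -9.28] op 0.027 tilt [-0.0498  0.0444]
```

View pics/s10.png

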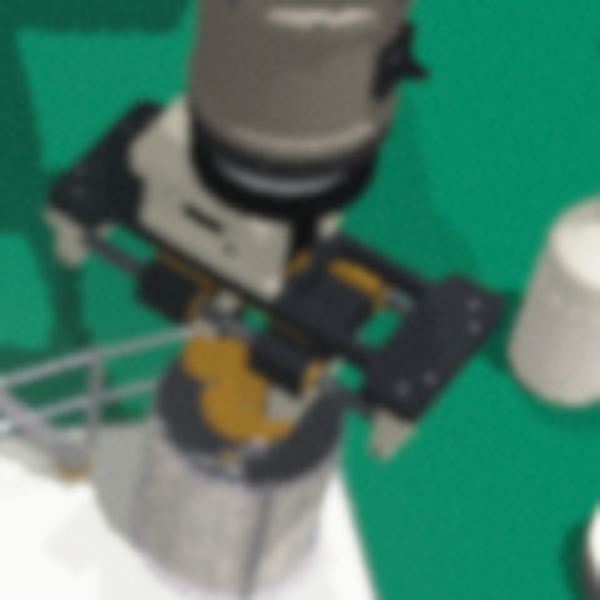

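View pics/k11.png

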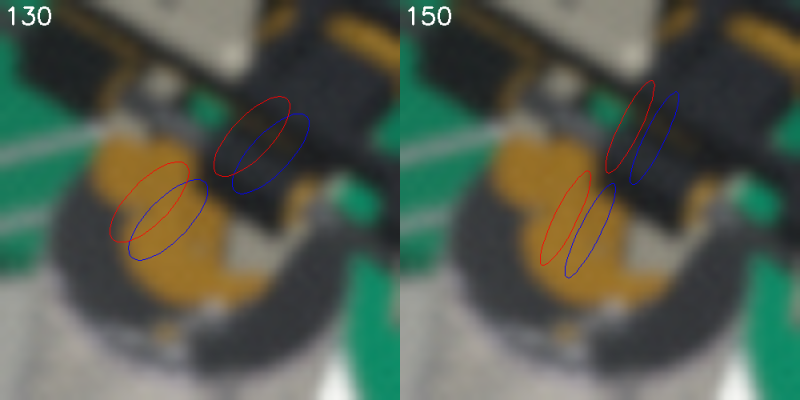

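The reaction went to −9 N m while the key barely moved, so it looks to be at its firm stop (the spring must not have started at 0). I'll open, lift and look.

>>> play_rows([
  [[0,0,0,0,0.2],[0,0,0,0,0.2],[0,0,0,0,0.2],[0,0,0,0,0.2],[0,0,0,0,0.2],[-0.015,0,0,0,0.2],[-0.02,0,0,0,0.2],[-0.02,0,0,0,0.2],[-0.01,0,0,0,0.2],[0,0,0,0,0.2]],
])

```text
time: 22.7
tool_pos: [0.579, 0.1082, 0.2126]
tool_rot: [-3.137, 1.517, 2.493]
contact_force: [0.3, 0.7, 0.4]
opening: 0.0548
```

Run:
```python
from h import *
to((.5745,.116,.205))
I=robot.read_camera("scene")
keyover("pics/k12.png",I,(70,80,90,100))
o=(270,120);cv2.imwrite('pics/s12.png',cv2.resize(I[o[1]:o[1]+120,o[0]:o[0]+120,::-1],None,fx=5,fy=5,interpolation=cv2.INTER_CUBIC))
```

```text
t 22.7 p [0.579  0.1082 0.2126] jaw deg 52.5 q [ 0.036  0.492  1.328  0.035  1.363 -0.889] f [0.3 0.7 0.4] m [ 0.04 -0.16 -0.03] op 0.0548 tilt [-0.0426  0.0323]
(0.5745, 0.116, 0.205) tool shift [ 0.008   0.0035 -0.0078]
```

View pics/k12.png

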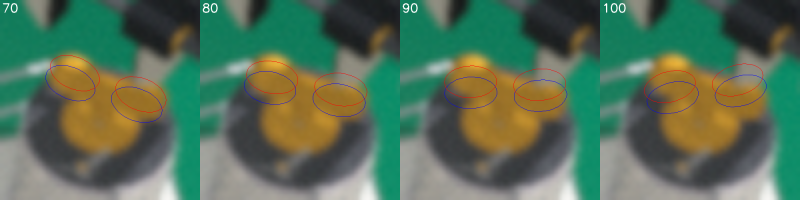

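View pics/s12.png

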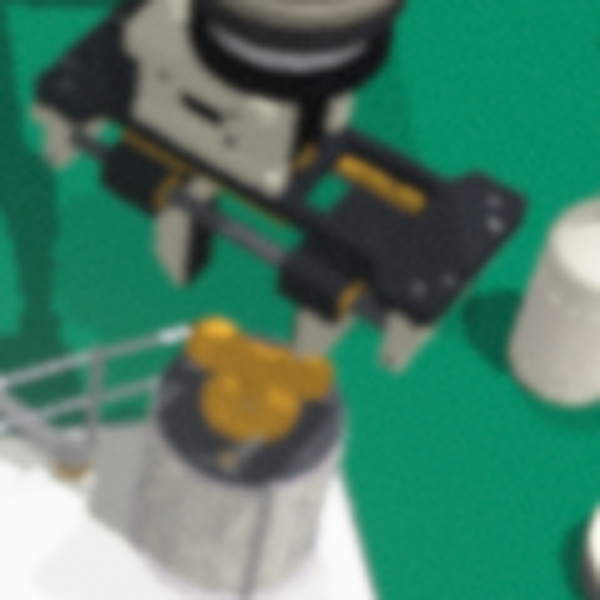

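The key rests at about 67–70°, practically where it was before this stroke. To confirm the stop, I'll regrip at a slightly higher Z and turn gently while watching the torque.

>>> play_rows([
  [[0,0.003,-0.007,0,0.2],[0,0,0,8.5,0.2],[0,0,0,8.5,0.2],[0,0,0,8.5,0.2],[0,0,0,8.5,0.2],[0,0,0,8.5,0.2],[0,0,0,8.5,0.2],[0,0,0,8.5,0.2],[0,0,0,8.5,0.2],[0,0,0,5,0.2]],
])

```text
time: 23.75
tool_pos: [0.5675, 0.1204, 0.2014]
tool_rot: [-1.652, 1.502, 2.684]
contact_force: [-0.1, -0.5, -0.4]
opening: 0.0551
```

Run:
```python
from h import *
to((.5745,.116,.21),(.5745,.116,.151))
I=robot.read_camera("scene")
keyover("pics/k13.png",I,(65,72))
```

```text
t 23.75 p [0.5675 0.1204 0.2014] jaw deg -21.6 q [0.058 0.495 1.356 0.035 1.351 0.426] f [-0.1 -0.5 -0.4] m [-0.09 -0.11  0.01] op 0.0551 tilt [-0.0614  0.0303]
(0.5745, 0.116, 0.21) tool shift [-0.0091  0.0075  0.0014]
(0.5745, 0.116, 0.151) tool shift [0.0589 0.004  0.0003]
```

View pics/k13.png

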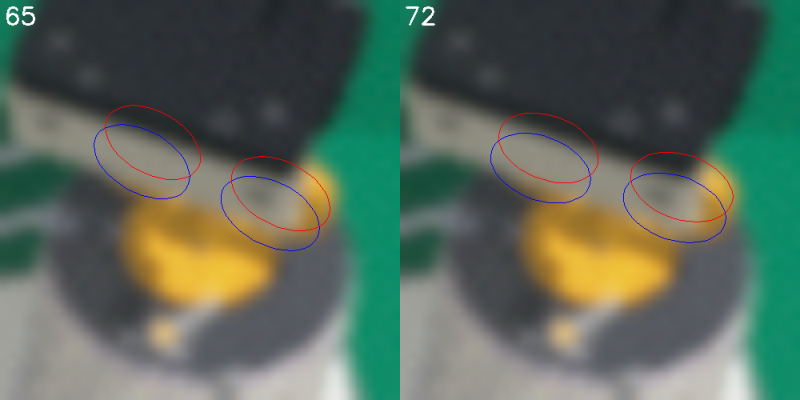

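>>> play_rows([
  [[0,0.006,0.001,0,0.2],[0.008,0.002,0,0,0.2],[0.016,0.001,0,0,0.2],[0.014,0.001,0,0,0.2],[0.006,0,0,0,0.2],[0.001,0,0,0,0],[0,0,0,0,-0.4],[0,0,0,0,-1],[0,0,0,0,-1],[0,0,0,0,-1]],
])

```text
time: 24.8
tool_pos: [0.5735, 0.1176, 0.1511]
tool_rot: [-1.642, 1.5, 2.704]
contact_force: [0.4, -0.4, 0.1]
opening: 0.0197
```

Run:
```python
from h import *
to((.5745,.116,.151))
```

```text
t 24.8 p [0.5735 0.1176 0.1511] jaw deg -21.0 q [0.053 0.55  1.407 0.035 1.247 0.407] f [ 0.4 -0.4  0.1] m [-0.09 -0.07  0.02] op 0.0197 tilt [-0.0638  0.0299]
(0.5745, 0.116, 0.151) tool shift [0.     0.0015 0.0012]
```

>>> play_rows([
  [[0,0.001,0.001,0,-1],[0,0,0,0,-1],[0,0,0,0,-1],[0,0,0,-2,-1],[0,0,0,-3,-1],[0,0,0,-3,-1],[0,0,0,-3,-1],[0,0,0,-3,-1],[0,0,0,-2,-1],[0,0,0,0,-1]],
])

```text
time: 25.8
tool_pos: [0.5725, 0.1167, 0.1513]
tool_rot: [-1.934, 1.496, 2.698]
contact_force: [-1.5, 1.6, -1.1]
opening: 0.0125
```

Run:
```python
from h import *
to((.5745,.116,.151))
```

```text
t 25.8 p [0.5725 0.1167 0.1513] jaw deg -4.5 q [0.05  0.55  1.407 0.037 1.251 0.118] f [-1.5  1.6 -1.1] m [ 0.08 -0.14 -0.4 ] op 0.0125 tilt [-0.0674  0.032 ]
(0.5745, 0.116, 0.151) tool shift [0.0001 0.0021 0.0005]
```

>>> play_rows([
  [[0,0,0,-2,-1],[0,0,0,-2,-1],[0,0,0,-2,-1],[0,0,0,-2,-1],[0,0,0,-2,-1],[0,0,0,0,-1],[0,0,0,0,-1],[0,0,0,0,-1],[0,0,0,0,-1],[0,0,0,0,-1]],
])

```text
time: 26.8
tool_pos: [0.5726, 0.1176, 0.1513]
tool_rot: [-2.145, 1.495, 2.65]
contact_force: [-1.7, 0.9, -2.1]
opening: 0.0131
```

Run:
```python
from h import *
to((.5745,.116,.151))
I=robot.read_camera("scene")
keyover("pics/k14.png",I,(75,85))
```

```text
t 26.8 p [0.5726 0.1176 0.1513] jaw deg 4.8 q [ 0.05   0.549  1.408  0.041  1.25  -0.047] f [-1.7  0.9 -2.1] m [-0.23 -0.26 -0.8 ] op 0.0131 tilt [-0.0667  0.0357]
(0.5745, 0.116, 0.151) tool shift [0.0001 0.0017 0.0018]
```

View pics/k14.png

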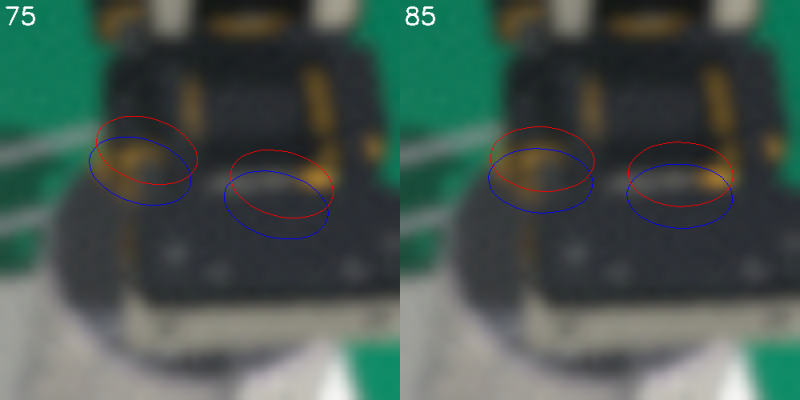

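The torque holds at −0.8 N m with no further key motion, against 0.24 N m for the spring alone. The clock is at its stop, so I'll release, lift and go to the lifter.

>>> play_rows([
  [[0,0,0,0,0.1],[0,0,0,0,0.1],[0,0,0,0,0.1],[0,0,0,0,0.1],[0,0,0,0,0.1],[-0.015,0,0,0,0.1],[-0.02,0,0,0,0.1],[-0.025,0,0,0,0.1],[-0.015,0,0,8,0],[0,0,0,8,0]],
])

```text
time: 27.85
tool_pos: [0.5782, 0.1148, 0.2291]
tool_rot: [-1.855, 1.496, 2.658]
contact_force: [0.0, -0.2, -0.2]
opening: 0.0463
```

Run:
```python
from h import *
to()
I=robot.read_camera("scene")
keyover("pics/k15.png",I,(65,72))
A=I[:,:,::-1];cv2.imwrite("pics/p15.png",cv2.resize(A[150:230,220:320],None,fx=6,fy=6,interpolation=cv2.INTER_CUBIC))
```

```text
t 27.85 p [0.5782 0.1148 0.2291] jaw deg -11.4 q [0.045 0.496 1.277 0.038 1.433 0.239] f [ 0.  -0.2 -0.2] m [-0.1  -0.12  0.01] op 0.0463 tilt [-0.0664  0.0349]
```

View pics/k15.png

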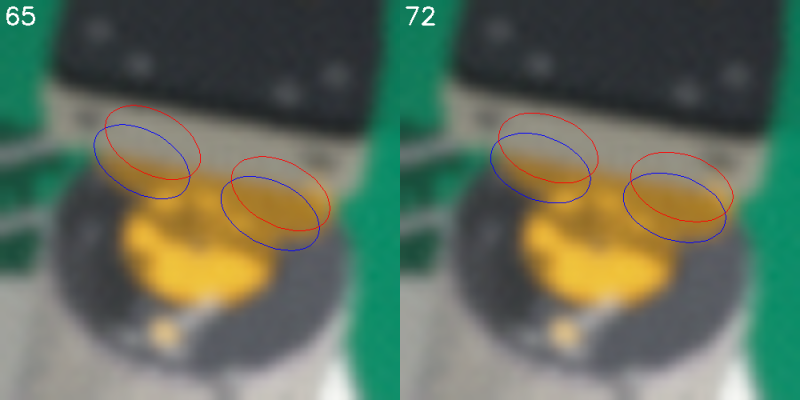

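View pics/p15.png

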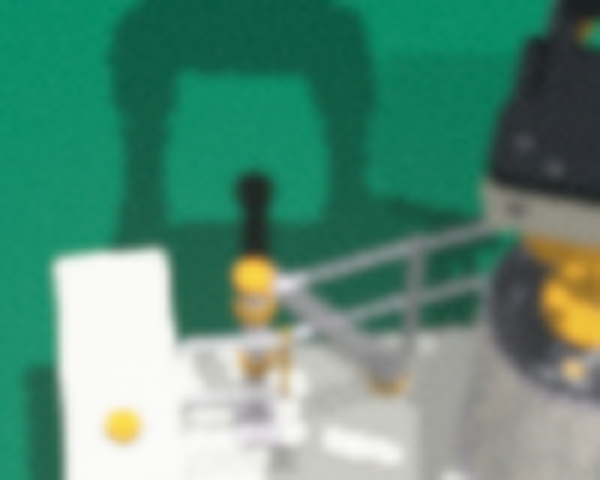

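The key rests at about 68° and the post head is at scene pixel (262,181). I'll finish the turn and work out the path to it.

>>> play_rows([
  [[0,0,0,8,-0.1],[0,0,0,8,-0.1],[0,0,0,8,-0.1],[0,0,0,8,-0.1],[0,0,0,8,-0.1],[0,0,0,8,-0.1],[0,0,0,6,-0.1],[0,0.02,0,0,-0.1],[0,0.03,0.01,0,-0.1],[0,0.03,0.01,0,-0.1]],
])

```text
time: 28.9
tool_pos: [0.5902, 0.0345, 0.2218]
tool_rot: [-0.866, 1.491, 2.695]
contact_force: [-0.4, -0.6, 0.6]
opening: 0.0417
```

Run:
```python
from h import *
p=onz("scene",(262.0,180.6),.093);print("post",p, "lever len",np.hypot(*(p-[.538,.036])))
to((p[0],p[1],.19),(p[0],p[1],.075))
```

```text
post [ 0.48832303 -0.02633657] lever len 0.07970978055452876
t 28.9 p [0.5902 0.0345 0.2218] jaw deg -66.1 q [-0.086  0.511  1.273  0.028  1.432  1.06 ] f [-0.4 -0.6  0.6] m [-0.03 -0.04  0.01] op 0.0417 tilt [-0.0715  0.0342]
(np.float64(0.48832303415934525), np.float64(-0.02633657177706799), 0.19) tool shift [0.0369 0.0161 0.1161]
(np.float64(0.48832303415934525), np.float64(-0.02633657177706799), 0.075) tool shift [ 0.1146  0.0069 -0.0059]
```

>>> play_rows([
  [[0,0.004,0.02,0,-0.1],[0,0.002,0.03,0,-0.1],[0,0,0.03,0,-0.1],[0,0,0.02,0,-0.1],[0,0,0.008,0,-0.1],[0.01,0,0.002,0,-0.1],[0.02,0,0,0,-0.1],[0.015,0,0,0,-0.1],[0,0,0,0,-0.1],[0,0,0,0,-0.1]],
])

```text
time: 29.9
tool_pos: [0.4876, -0.0203, 0.176]
tool_rot: [-0.864, 1.49, 2.713]
contact_force: [0.4, 0.0, 0.2]
opening: 0.0414
```

Run:
```python
from h import *
p=(.4883,-.0265)
to((p[0],p[1],.165),(p[0],p[1],.075))
```

```text
t 29.9 p [ 0.4876 -0.0203  0.176 ] jaw deg -65.1 q [-0.21   0.367  1.639  0.019  1.214  0.918] f [0.4 0.  0.2] m [-0.   -0.03  0.03] op 0.0414 tilt [-0.0733  0.0335]
(0.4883, -0.0265, 0.165) tool shift [0.0107 0.0066 0.0014]
(0.4883, -0.0265, 0.075) tool shift [ 0.0897  0.0055 -0.0047]
```

>>> play_rows([
  [[0.01,0.005,0,0,-0.1],[0.018,0.002,-0.001,0,-0.1],[0.018,0.001,-0.001,0,-0.1],[0.018,0.001,-0.001,0,-0.1],[0.018,0.001,-0.001,0,-0.1],[0.01,0.001,0,0,-0.1],[0.003,0,0,0,-0.1],[0,0,0,0,-0.1],[0,0,0,0,-0.1],[0,0,0,0,-0.1]],
])

```text
time: 30.9
tool_pos: [0.4952, -0.0274, 0.078]
tool_rot: [-0.895, 1.5, 2.685]
contact_force: [0.2, -0.0, 0.9]
opening: 0.0411
```

Run:
```python
from h import *
import math
p=(.4883,-.0265)
P=(.538,.036);pts=[(P[0]+.08*math.cos(math.pi+a),P[1]+.08*math.sin(math.pi+a),.075) for a in (.9,.7,.5,.3,.1,-.1,-.2)]
to(*pts)
I=robot.read_camera("scene")
cv2.imwrite("pics/p16.png",cv2.resize(I[150:230,220:320,::-1],None,fx=6,fy=6,interpolation=cv2.INTER_CUBIC))
```

```text
t 30.9 p [ 0.4952 -0.0274  0.078 ] jaw deg -64.9 q [-0.221  0.499  1.742  0.02   0.97   0.9  ] f [ 0.2 -0.   0.9] m [-0.03 -0.07 -0.01] op 0.0411 tilt [-0.0631  0.031 ]
(0.4882712025383469, -0.026666152770198688, 0.075) tool shift [ 0.0035 -0.0034  0.0058]
(0.476812625017241, -0.015537414979015292, 0.075) tool shift [ 0.0011 -0.0149  0.0056]
(0.4677933950487702, -0.0023540430883362343, 0.075) tool shift [ 0.001  -0.0157  0.0025]
(0.4615730808699515, 0.012358383467092855, 0.075) tool shift [ 0.0008 -0.0159 -0.0006]
(0.45839966677775795, 0.02801332666825375, 0.075) tool shift [ 0.0007 -0.0155 -0.0038]
(0.458399666777758, 0.043986673331746266, 0.075) tool shift [ 0.0005 -0.0144 -0.0068]
(0.4595946737727007, 0.05189354646360492, 0.075) tool shift [ 0.0002 -0.0066 -0.0044]
```

View pics/p16.png

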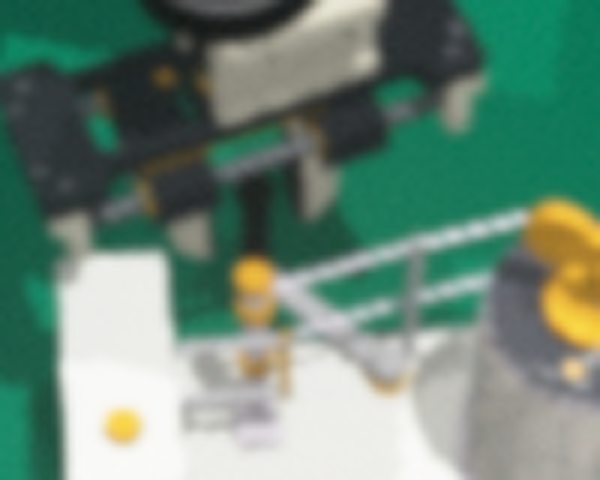

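The post stands between the fingers. I'll push it back along the arc.

>>> play_rows([
  [[0.001,-0.005,0.006,0,-0.1],[0,-0.009,0.004,0,-0.1],[0,-0.009,0.003,0,-0.1],[0,-0.009,0.002,0,-0.1],[0,-0.009,0.001,0,-0.1],[0,-0.009,0,0,-0.1],[0,-0.008,-0.001,0,-0.1],[0,-0.004,-0.001,0,-0.1],[0,0,0,0,-0.1],[0,0,0,0,-0.1]],
])

```text
time: 31.95
tool_pos: [0.4525, 0.0273, 0.0826]
tool_rot: [-0.885, 1.503, 2.697]
contact_force: [-0.4, -1.6, -0.2]
opening: 0.0413
```

Run:
```python
from h import *
import math
P=(.538,.036);pts=[(P[0]+.08*math.cos(math.pi+a),P[1]+.08*math.sin(math.pi+a),.075) for a in (.1,0,-.1,-.2,-.25)]
to(*pts)
```

```text
t 31.95 p [0.4525 0.0273 0.0826] jaw deg -64.8 q [-0.124  0.427  1.858  0.027  0.921  0.989] f [-0.4 -1.6 -0.2] m [-0.25  0.05  0.  ] op 0.0413 tilt [-0.0611  0.0291]
(0.45839966677775795, 0.02801332666825375, 0.075) tool shift [ 0.0072  0.0022 -0.0059]
(0.458, 0.036000000000000004, 0.075) tool shift [ 0.0003 -0.0074 -0.0031]
(0.458399666777758, 0.043986673331746266, 0.075) tool shift [ 0.0002 -0.007  -0.0038]
(0.4595946737727007, 0.05189354646360492, 0.075) tool shift [ 0.0002 -0.0066 -0.0045]
(0.4604870062631484, 0.05579231674036184, 0.075) tool shift [ 0.0001 -0.0031 -0.0025]
```

>>> play_rows([
  [[0.003,-0.003,-0.005,0,-0.1],[0.002,-0.005,-0.003,0,-0.1],[0,-0.005,-0.003,0,-0.1],[0,-0.004,-0.003,0,-0.1],[0,-0.003,-0.002,0,-0.1],[0,-0.002,-0.001,0,-0.1],[0,-0.002,-0.001,0,-0.1],[0,0,0,0,-0.1],[0,0,0,0,-0.1],[0,0,0,0,-0.1]],
])

```text
time: 32.95
tool_pos: [0.4589, 0.0509, 0.077]
tool_rot: [-0.657, 1.505, 2.929]
contact_force: [-0.8, -3.0, -0.1]
opening: 0.0421
```

Run:
```python
from h import *
import math
P=(.538,.036);pts=[(P[0]+.08*math.cos(math.pi+a),P[1]+.08*math.sin(math.pi+a),.075) for a in (0,-.1,-.2,-.25)]
to(*pts)
I=robot.read_camera("scene")
cv2.imwrite("pics/p17.png",cv2.resize(I[150:230,220:320,::-1],None,fx=6,fy=6,interpolation=cv2.INTER_CUBIC))
```

```text
t 32.95 p [0.4589 0.0509 0.077 ] jaw deg -64.6 q [-0.063  0.449  1.839  0.012  0.918  1.056] f [-0.8 -3.  -0.1] m [-0.5   0.    0.05] op 0.0421 tilt [-0.0638  0.0138]
(0.458, 0.036000000000000004, 0.075) tool shift [0.0018 0.0132 0.0071]
(0.458399666777758, 0.043986673331746266, 0.075) tool shift [ 0.0001 -0.007  -0.0038]
(0.4595946737727007, 0.05189354646360492, 0.075) tool shift [ 0.     -0.0066 -0.0045]
(0.4604870062631484, 0.05579231674036184, 0.075) tool shift [-0.     -0.0031 -0.0025]
```

View pics/p17.png

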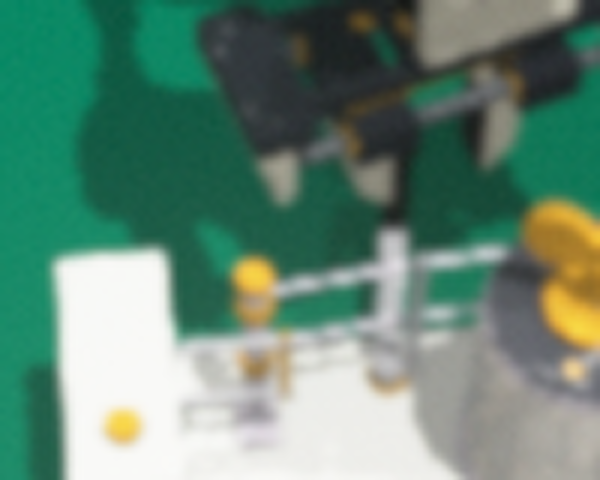

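>>> play_rows([
  [[0,-0.003,-0.001,0,-0.1],[0,-0.003,-0.001,0,-0.1],[0,-0.003,0,0,-0.1],[0,-0.002,0,0,-0.1],[0,0,0,0,-0.1],[0,0,0,0,-0.1],[0,0,0,0,-0.1],[0,0,0,0,-0.1],[0,0,0,0,-0.1],[0,0,0,0,-0.1]],
])

```text
time: 34.0
tool_pos: [0.4589, 0.0507, 0.0766]
tool_rot: [-0.319, 1.511, -3.009]
contact_force: [-0.1, -3.6, -1.0]
opening: 0.0414
```

Run:
```python
from h import *
to((.452,.039,.077))
```

```text
t 34.0 p [0.4589 0.0507 0.0766] jaw deg -64.2 q [-0.049  0.448  1.841 -0.014  0.911  1.08 ] f [-0.1 -3.6 -1. ] m [-0.64 -0.03  0.02] op 0.0414 tilt [-0.0589 -0.0079]
(0.452, 0.039, 0.077) tool shift [0.0001 0.0075 0.0113]
```

The lifter is at its stop and no longer moves under push. I'll centre the fingers, lift, and check.

>>> play_rows([
  [[0,0.007,0,0,-0.1],[0,0.003,0,0,-0.1],[0,0,0,0,-0.1],[-0.02,0,0,0,-0.1],[-0.03,0,0,0,-0.1],[-0.03,0,0.005,0,-0.1],[-0.03,0,0.03,0,-0.1],[-0.02,0,0.04,0,-0.1],[0,0.02,0.03,0,-0.1],[0,0,0,0,-0.1]],
])

```text
time: 35.0
tool_pos: [0.3835, -0.0211, 0.2166]
tool_rot: [-0.389, 1.511, -3.078]
contact_force: [0.8, 0.3, -1.5]
opening: 0.0413
```

Run:
```python
from h import *
to()
I=robot.read_camera("scene");T=robot.read_camera("top")
cv2.imwrite("pics/p18.png",cv2.resize(I[140:250,210:340,::-1],None,fx=6,fy=5.4,interpolation=cv2.INTER_CUBIC))
cv2.imwrite("pics/full18.png",I[:,:,::-1])
cv2.imwrite("pics/t18.png",cv2.resize(T[110:270,130:350,::-1],None,fx=3.6,fy=3.6,interpolation=cv2.INTER_CUBIC))
a=cv2.imread("pics/scene0.png").astype(int)
# compare post head & bystanders
def cent(img,box,f):
    x0,y0,x1,y1=box;m=f(img[y0:y1,x0:x1].astype(int));ys,xs=np.nonzero(m);return np.round([xs.mean()+x0,ys.mean()+y0,len(xs)],2)
dark=lambda s:s.max(2)<70
wh=lambda s:s.min(2)>150
for nm,b,f in(("post",(276,165,300,190),dark),("bottle",(365,160,408,205),wh),("mag",(100,145,170,212),wh),("spool",(383,212,424,252),wh)):
    print(nm,cent(a,b,f),cent(I[:,:,::-1],b,f))
```

```text
t 35.0 p [ 0.3835 -0.0211  0.2166] jaw deg -64.1 q [-0.24   0.127  1.844 -0.019  1.227  0.885] f [ 0.8  0.3 -1.5] m [0.03 0.01 0.01] op 0.0413 tilt [-0.0594 -0.0038]
post [285.78 178.18  49.  ] [285.64 178.54  59.  ]
bottle [389.95 178.89 696.  ] [390.08 178.84 682.  ]
mag [ 136.22  174.42 1738.  ] [ 136.21  173.87 1688.  ]
spool [402.92 230.09 649.  ] [402.92 230.09 649.  ]
```

View pics/p18.png

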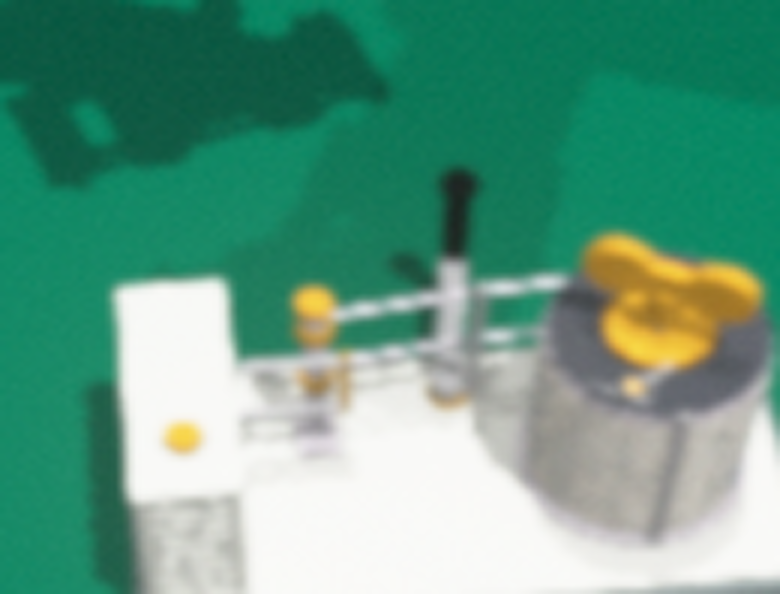

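View pics/t18.png

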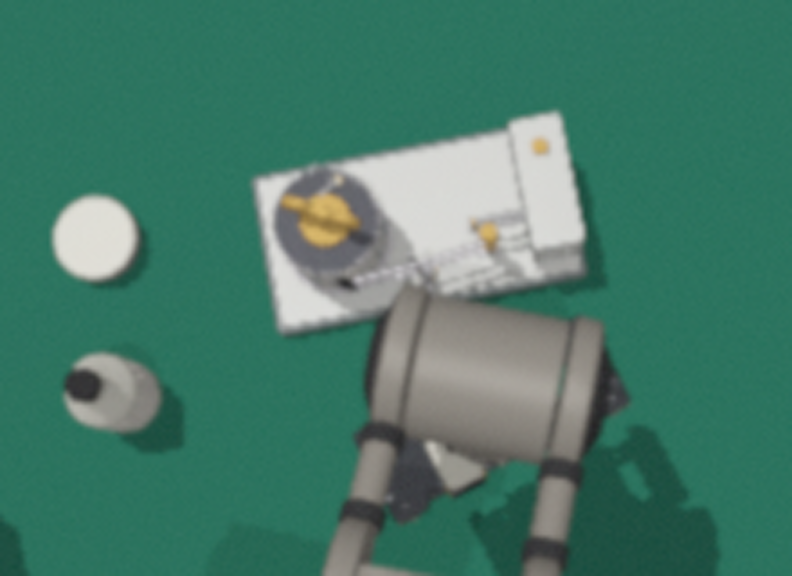

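Run:
```python
from h import *
s=robot.observe();print(s["time"],np.abs(s["qvel"]).max(),s["contact_force"]);print(robot.hand_in())
```

```text
35.1 0.030125317822606065 [-0.19437681 -0.81460912  0.21128811]
the job is handed in; nothing more can be done
None
```

I pushed the lifter over, wound the clock to its stop, and pushed the lifter back. The job was handed in at 35.1 s, and the hand-in reported no verdict.

- **Pens clear:** I pushed the lifter to about 0.9 rad. The post was seen at (0.488, −0.026), where the geometry puts it for 0.9 rad.
- **Winding:** One anticlockwise stroke turned the key about 5 rad. On two later regrips it would not advance and settled back to the same angle of about 67–68°.
    - The first regrip built up about 9 N m, much harder on the key than intended.
    - The gentler repeat held about 0.8 N m, against 0.24 N m for the spring at full wind.
    - I took this as the firm stop. It means the spring was already partly wound at the start. The joint value itself cannot be read, so "fully wound" rests on this evidence.
- **Key:** I only turned it anticlockwise while gripping it, and lifted clear each time before turning the wrist back.
- **Pens back:** I pushed the lifter until it moved no further at about 3.6 N. The post ended within 0.4 pixels of its starting place in the scene view.
- **Bystanders:** The bottle, magazine and spool case showed at most 0.6 pixels of change. The tool was clear of everything and contact force was near zero.
- **Tool tilt:** The tool tilted up to about 4° during the work, with no visible effect on the result.

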